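# Dock, cam-lock and fill the parts tray

### The job

Drag the wooden tray along the bench without lifting it (a fingertip hooked behind its far lip will do it) until it is fully home against the front stop of the dock. Then turn the cam lever just far enough that its sprung pad holds the tray firmly against the fence, with the pad pushed in about half of its 14 mm travel (7 mm) and never bottomed on its springs. Leave the lever there, then lay all the pine wedges that lie beside the dock in the locked tray, none standing out above the rim, and do not disturb the oil can or the chisel.

Things in the scene. Friction and masses are not known exactly. Their poses are not given: they have to be found in the camera images.
- tray: open wooden tray with steel corner straps, 170 (its x) x 120 (its y) x 45 mm high outside, walls and floor 6 mm thick, 0.45 kg, empty at the start and standing on the bench behind the dock, roughly square to it. Origin under its centre on the bench; its x points away from the robot, roughly along the fence.
- fence: the dock's light wooden fence, screwed to the bench, 38 mm high: an 18 mm thick straight fence along its x (the tray's left side comes against it; its face is y = 0 and runs from x = 0 to 167 mm, then flares outwards to the left to x = 195 mm) and a front stop on the robot's side, whose face is x = 0 and runs from y = 0 to y = -85 mm. Origin on the bench at the inner corner; x points away from the robot along the fence, y to the left, so the dock is on the -y side.
- dock (a point): point on the bench where the tray's origin lies when the tray is fully home against stop and fence (85 mm ahead of the stop face, 60 mm to the right of the fence face; axes of the fence)
- cam_lever (a joint): angle of the eccentric cam lever about its upright pivot, rad: at 0 the lever points away from the robot (along the dock's +x); it grows clockwise seen from above (towards the right and then back to the robot), stop at 2.2. Stiff: stays where it is left, about 0.5 N m to turn. Turning it drives the jaw 14 mm per rad evenly to the left, towards the tray. Starts at 0 to 0.25.
- lever_pivot (a point): point on the cam lever's upright axis, 90 mm above the bench (axes of the dock: x away from the robot along the fence, y towards the fence)
- lever_grip (a point): point in the upright black handle post at the lever's end, 90 mm above the bench and 72 mm from the pivot axis. The post is round, 20 mm across, and stands from 60 to 106 mm above the bench; the flat lever under it lies 52 to 62 mm above the bench
- cam_pad (a joint): how far the sprung rubber pad on the cam's jaw is pushed in, m: 0 free, 0.014 bottomed on its springs; 2 N per mm. It starts to be pushed in when the pad meets the tray; some 2 mm slide the empty tray sideways over the bench
- pad_face (a point): centre of the rubber pad's face, 26 mm above the bench; the pad is 60 mm long and 28 mm high, faces the fence, opposite the middle of the docked tray; y of its axes is the pressing direction. With the lever at 0 there are 10 to 18 mm between it and a tray standing against the fence. Just behind it (away from the robot) a small slanted steel lead-in, 38 mm high, guides the tray into the dock
- wedge_1: plain pine wedge, 22 (its x) x 140 (its y) x 10 mm thick, 30 g, lying flat on the bench to the left of the dock, roughly across the robot's view (may be absent). Origin on its underside in the middle, z up.
- wedge_2: plain pine wedge, 22 (its x) x 140 (its y) x 10 mm thick, 30 g, lying flat on the bench to the left of the dock, roughly across the robot's view (may be absent). Origin on its underside in the middle, z up.
- wedge_3: plain pine wedge, 22 (its x) x 140 (its y) x 10 mm thick, 30 g, lying flat on the bench to the left of the dock, roughly across the robot's view (may be absent). Origin on its underside in the middle, z up.
- wedge_4: plain pine wedge, 22 (its x) x 140 (its y) x 10 mm thick, 30 g, lying flat on the bench to the left of the dock, roughly across the robot's view (may be absent). Origin on its underside in the middle, z up.
- wedge_5: plain pine wedge, 22 (its x) x 140 (its y) x 10 mm thick, 30 g, lying flat on the bench to the left of the dock, roughly across the robot's view (may be absent). Origin on its underside in the middle, z up.
- wedge_6: plain pine wedge, 22 (its x) x 140 (its y) x 10 mm thick, 30 g, lying flat on the bench to the left of the dock, roughly across the robot's view (may be absent). Origin on its underside in the middle, z up.
- oil_can: green oil can with a long spout, 68 x 85 x 176 mm, standing at the left behind the blue press; origin under its centre. Bystander
- cold_chisel: cold chisel, 20 x 160 x 17 mm, lying near the front at the right; origin under its middle, long along its y. Bystander

How it is judged:
By the outcome, as a careful person would: the job done as asked, in the order asked, and still so for the second after the job is handed in, with the robot touching nothing.
Of wedge_1, wedge_2, wedge_3, wedge_4, wedge_5, wedge_6 only 4 to 6 are there at a start; the rules pass over those that are not, and their reading is None.
At some moment in a run one of wedge_1, wedge_2, wedge_3, wedge_4, wedge_5, wedge_6 may be knocked a few centimetres aside while the robot is not near it.
Once in a run the grip may slacken for a moment while it holds something.
It also fails if it takes over 210 s, if anything falls off the work surface, if the arm or the gripper's body presses on something with over 40 N, if the wrist force passes 120 N, or if a joint passes its speed limit or range.

### The arm

A 6-joint arm with a two-finger parallel gripper is mounted at the origin on a cart in front of the work surface, level with it; the furniture and walls round the work are solid. World frame = base frame: x ahead of the robot, y to its left, z up, the work surface at z = 0. Lengths are in mm, angles in rad, forces in N, time in s.
With the tool pointing down it reaches from about 350 to 975 mm from the base axis. Payload 7.1 kg.
Tool frame: the origin (TCP) lies at the centre of the arm's flange, where the gripper is bolted on; the fingertips stand 182 mm ahead of it and the grasp point (between the pads) lies 163 mm ahead of it; z points along the fingers, y is the line along which they close (so a half turn about z gives the same grasp; the last joint's range is limited). The gripper opens to 88 mm and grips with 3 to 60 N. Pads are 20 mm wide; open, the fingers measure 115 mm over their backs; the gripper's body (75 mm by 178 mm) begins 61 mm behind the grasp point.
Start: joints at [-1.138, 0.423, 1.63, -0, 1.089, -0.019], TCP at [272.881, -562.265, 404.675] pointing down, gripper open.
Joint ranges: [-3, 3], [-0.9, 2.11], [0.09, 2.58], [-1.31, 4.45], [0.11, 2.69], [-2.54, 2.54]. Speed limits (rad/s): [2.39, 2.39, 3.01, 3.14, 3.14, 3.14].

### API

Orientations are given as a rotation vector (axis times angle).
In Python, from workcell import readout, get_image, ctrl gives the robot as it stands.
- The arm moves only by the tool step_arm, never from a script. Its argument "targets" is a list that holds one entry, the list of rows, each a list of 7 numbers: the shift along the world's x, y, z as a fraction of full scale, then the turn, a rotation vector about the world's x, y, z as a fraction of full scale, then the opening, from 0 (shut) to 1 (fully open). In form: [[[dx, dy, dz, wx, wy, wz, claw], ...]]. A call has exactly 5 rows; each row shifts and turns the commanded pose from where the row before left it; what a row does not reach is not made up. Full scale, the value 1, is 0.05 m for a shift and 4 degrees for a turn. A row lasts 1/8 s, in which the tool goes at most 62.5 mm and 10.7 degrees, less where a joint would pass 70% of its speed; a pose out of reach is approached as far as the arm can. A call with a number of a shift or a turn outside -1 to 1 is refused whole. A call with a gripper value outside its range is refused whole. The fingers move at their own pace and stop on an object; the grip force is fixed at half the most. Time passes only in rows, so rows that do not move let the fingers close, or fill a call up. It gives the time, the measured TCP pose, the force, the opening and the grip force at its end, in the units of the state.
- readout.get_obs(): the state, without advancing time (a new reading comes with each control period).
- get_image(name): name is "side" or "top"; returns a dict with "pixels" (384x512x3 uint8, red, green, blue), "intrinsics" (3x3 intrinsics, pixels), "extrinsics" (4x4, takes a point from world to camera coordinates). Camera axes: x right, y down, z forward; pixel columns grow to the right and rows downward; lengths in mm; the calibration is good to about 2 mm. A picture is of the moment at which its call begins. There is no depth.
- ctrl.close_job(): hands the job in; it is judged then, once.
The state is a dict: "t": time; "qpos": joint angles; "qvel": joint speeds; "joint_torque": joint torques, N m; "ee_pos": TCP position; "orientation": TCP orientation; "ft_force": force on the tool from outside, world axes, zero at the start; "moment": the same for the moment, N m; "width": finger opening in mm; "grasp_force": force on a finger pad.
Only numpy, scipy, OpenCV 4.12 (cv2) and the standard library are available. Lean on these libraries where they do the work, as an engineer would, in place of code of your own. Each camera call takes 0.05 s, during which the arm holds its last target. There are 200 camera calls.

## Working session

There is one attempt and no reset: what is moved stays moved. The work goes in short steps, Python scripts to look and compute and a tool call to move; the robot and the scene stay as the last step left them, time stands still between calls to the robot, and variables do not carry over. Pictures are saved under pics/ and viewed, at most 16 in all, crops included, and the job is handed in when it is done.

Besides the shell and the picture viewer there is one more tool, called as a command line: name --argument value ..., lists and objects as JSON in quotes. step_arm: Moves the arm, as the interface text tells. Shift numbers are shares of 0.05 m and turn numbers shares of 4 degrees, none past 1 either way. Its arguments: {"type":"object","properties":{"targets":{"type":"array"}},"required":["targets"]}

```bash
mkdir -p pics; ls
cat > h.py <<'E'
import numpy as np, cv2
from workcell import readout, get_image, ctrl
def snap(n,tag):
    d=get_image(n); cv2.imwrite(f'pics/{tag}.png',d['pixels'][:,:,::-1]); np.savez(f'pics/{tag}.npz',K=d['intrinsics'],E=d['extrinsics'],p=d['pixels']); return d
def ray(d,u,v,z):
    K=np.array(d['intrinsics'] if 'intrinsics' in d else d['K']);E=np.array(d['extrinsics'] if 'extrinsics' in d else d['E'])
    R=E[:3,:3];t=E[:3,3];c=-R.T@t;r=R.T@np.linalg.solve(K,[u,v,1]);return c+r*(z-c[2])/r[2]
def proj(d,p):
    K=np.array(d['intrinsics'] if 'intrinsics' in d else d['K']);E=np.array(d['extrinsics'] if 'extrinsics' in d else d['E'])
    q=K@(E[:3,:3]@np.array(p)+E[:3,3]);return q[:2]/q[2]
E
python3 - <<'E'
from h import *
for n in('top','side'):
    d=snap(n,n+'0'); print(d['intrinsics'],d['extrinsics'])
    print([ray(d,u,v,0).round() for u,v in((0,0),(511,0),(0,383),(511,383),(256,192))])
    b=cv2.imread(f'pics/{n}0.png');cv2.imwrite(f'pics/{n}0b.png',cv2.resize(b,(800,600),interpolation=cv2.INTER_CUBIC))
print(readout.get_obs())
E
```

```text
pics
[[359.8504459    0.         254.38942293]
 [  0.         359.8504459  188.50219584]
 [  0.           0.           1.        ]] [[-4.99935043e-03 -9.99952703e-01  8.34257747e-03  2.36441247e+01]
 [-9.88188644e-01  3.66240390e-03 -1.53198534e-01  5.37919003e+02]
 [ 1.53160735e-01 -9.00993347e-03 -9.88160215e-01  1.07603341e+03]
 [ 0.00000000e+00  0.00000000e+00  0.00000000e+00  1.00000000e+00]]
[array([1212.,  904.,    0.]), array([1214., -888.,    0.]), array([-35., 776.,   0.]), array([ -47., -743.,    0.]), array([533.,  16.,   0.])]
[[368.2849817    0.         255.28830213]
 [  0.         368.2849817  188.35021039]
 [  0.           0.           1.        ]] [[-7.97251081e-01  6.03640677e-01  2.94060109e-03  4.07650613e+02]
 [ 4.62509244e-01  6.13969379e-01 -6.39630207e-01 -1.96744411e+02]
 [-3.87912250e-01 -5.08585818e-01 -7.68677144e-01  1.13521516e+03]
 [ 0.00000000e+00  0.00000000e+00  0.00000000e+00  1.00000000e+00]]
[array([  736., -1634.,     0.]), array([-1142.,  -232.,     0.]), array([1132.,   47.,    0.]), array([386., 611.,   0.]), array([486., -30.,   0.])]
{'t': 0.1, 'qpos': array([-1.13799056e+00,  4.23755398e-01,  1.63059515e+00, -2.28313697e-05,
        1.08856276e+00, -1.90279783e-02]), 'qvel': array([-0.00132353, -0.00059526, -0.00295434,  0.0001793 ,  0.00252176,
        0.00028008]), 'joint_torque': array([ 2.07448267e-05, -5.45614815e+01, -2.74325109e+01,  6.45378884e-02,
        1.88810454e-02, -3.14621195e-05]), 'ee_pos': array([ 272.78821312, -562.05704157,  403.99213126]), 'orientation': array([-3.06050272e+00, -7.03444475e-01,  4.57028020e-04]), 'ft_force': array([-0.2755242 ,  0.88286637, -0.57926902]), 'moment': array([ 0.06295333, -0.00571996, -0.02830423]), 'grasp_force': 0.0, 'width': 87.64959834673344}
```

View pics/top0b.png

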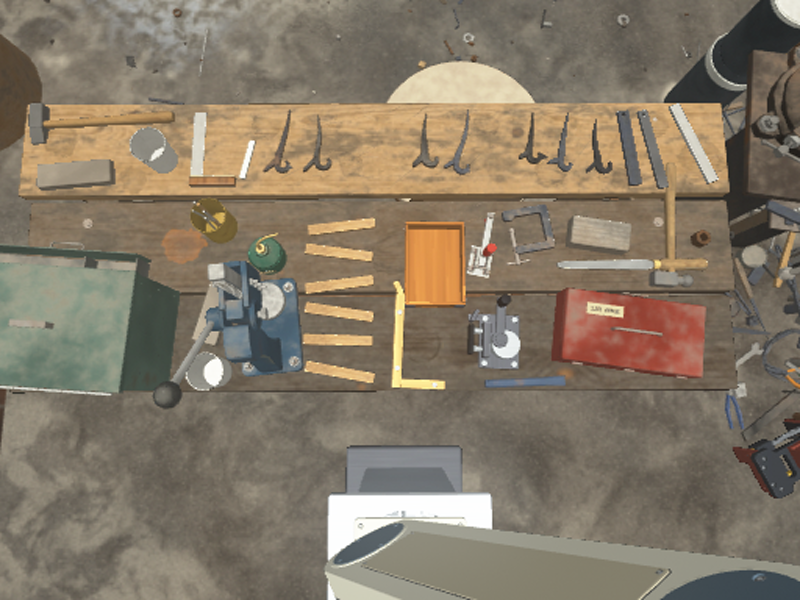

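View pics/side0b.png

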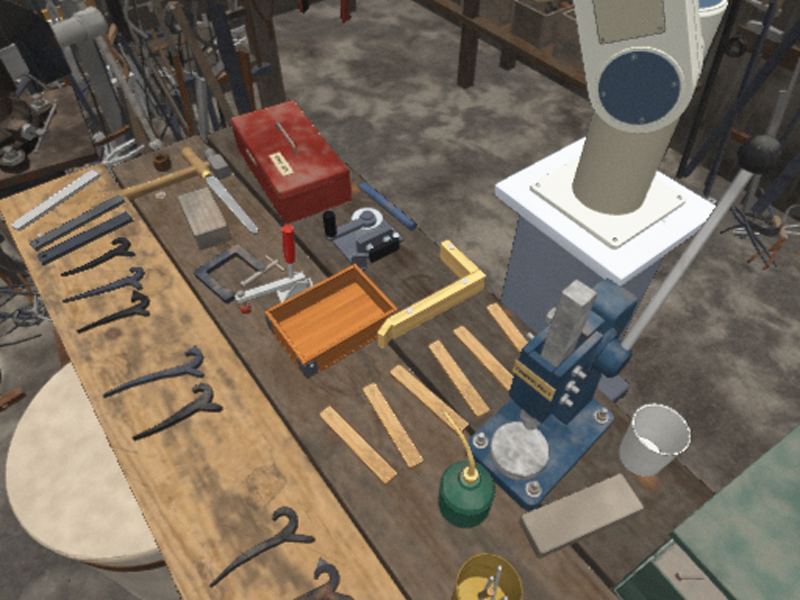

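The top view (800x600 scale) shows the tray at (435,264), the yellow fence with its corner at (397,385) and the black handle post at (503,300). The cam body is at (500,340) and the chisel at (525,382). Six wedges lie at x≈340, y≈227 to 373, with the press and oil can to their left. The side view agrees. Next I'll measure them.

```bash
cat >> h.py <<'E'
def wedges(d):
    p=np.array(d['pixels'] if 'pixels' in d else d['p']);h=cv2.cvtColor(p,cv2.COLOR_RGB2HSV)
    m=cv2.inRange(h,(10,60,120),(28,200,255));m[:130]=0;m[250:]=0;m[:,:190]=0;m[:,258:]=0
    out=[]
    for c in cv2.findContours(m,cv2.RETR_EXTERNAL,cv2.CHAIN_APPROX_NONE)[0]:
        if cv2.contourArea(c)<100: continue
        mm=np.zeros_like(m);cv2.drawContours(mm,[c],-1,255,-1);y,x=np.nonzero(mm)
        w=np.array([ray(d,a,b,10)[:2] for a,b in zip(x,y)]);mu=w.mean(0);ev,V=np.linalg.eigh(np.cov((w-mu).T))
        ax=V[:,1]*np.sign(V[1,1]);s=np.sqrt(12*ev);out.append((mu.round(1),round(np.degrees(np.arctan2(-ax[0],ax[1])),1),s.round()))
    return sorted(out,key=lambda o:o[0][0])
E
python3 - <<'E'
from h import *
d=dict(np.load('pics/top0.npz'))
for w in wedges(d): print(*w)
h=cv2.cvtColor(d['p'],cv2.COLOR_RGB2HSV)
for n,(u,v) in dict(tray=(278,165),wedge=(218,145),fence=(255,220),knob=(322,192)).items(): print(n,h[v,u])
def quad(m,z):
    c=max(cv2.findContours(m,cv2.RETR_EXTERNAL,cv2.CHAIN_APPROX_NONE)[0],key=cv2.contourArea)
    r=cv2.approxPolyDP(c,2.5,True)[:,0];print(cv2.contourArea(c),r.tolist());print([ray(d,*q,z)[:2].round(1).tolist() for q in r])
m=cv2.inRange(h,(8,150,100),(20,255,255));m[:,:250]=0;m[:,305:]=0;m[:135]=0;m[200:]=0
quad(m,45)
m=cv2.inRange(h,(18,90,150),(30,255,255));m[:,:246]=0;m[:,290:]=0;m[:175]=0;m[252:]=0
quad(m,38)
m=cv2.inRange(h,(0,0,0),(180,255,60));m[:,:310]=0;m[:,340:]=0;m[:180]=0;m[205:]=0
quad(m,106)
s=d['p']
a=cv2.resize(s[125:255,180:380][:,:,::-1],(800,520),interpolation=cv2.INTER_CUBIC);cv2.imwrite('pics/c1.png',a)
E
```

```text
[385.8 136.2] -13.0 [ 29. 145.]
[599.5 112.3] -74.5 [215. 324.]
tray [ 15 167 230]
wedge [ 18 107 232]
fence [ 23 112 248]
knob [ 6 17 77]
1955.0 [[260, 142], [260, 194], [297, 194], [296, 142]]
[[686.0, 2.9], [520.2, 4.1], [519.8, -110.3], [685.7, -111.0]]
471.5 [[252, 180], [250, 247], [251, 244], [252, 247], [284, 248], [283, 243], [256, 241], [259, 193], [255, 180]]
[[565.5, 28.6], [358.8, 35.5], [367.8, 32.4], [358.7, 29.4], [355.2, -67.8], [370.3, -65.0], [376.7, 17.2], [524.3, 7.0], [565.4, 19.2]]
11.5 [[320, 190], [319, 195], [323, 195]]
[[522.9, -170.1], [508.1, -166.7], [508.1, -178.4]]
```

View pics/c1.png

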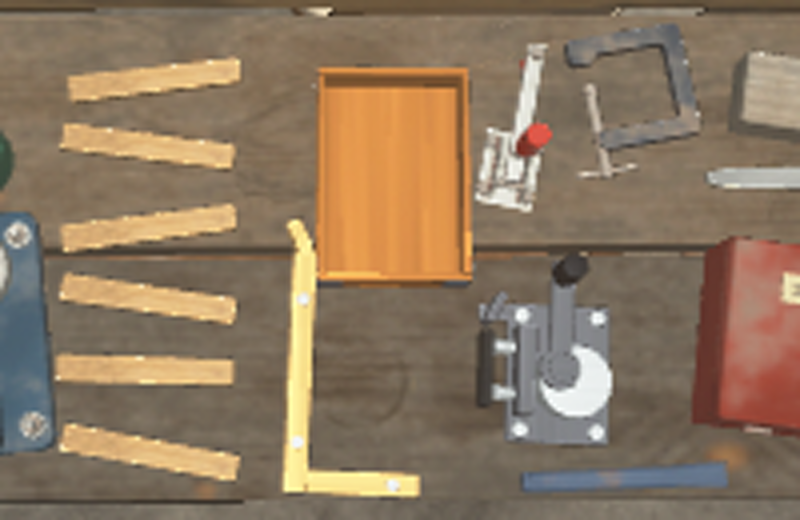

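The crop shows the tray at (318..470, 68..282) and the fence's inner face from (315,250) to (308,468). The pad face is at x≈478, y 330..405, the post top near (572,267) and the pivot near (562,368). I'll refine these now.

```bash
sed -i 's/(10,60,120),(28,200,255)/(10,70,175),(28,200,255)/' h.py
python3 - <<'E'
from h import *
d=dict(np.load('pics/top0.npz'))
for w in wedges(d): print(*w)
p=d['p'];h=cv2.cvtColor(p,cv2.COLOR_RGB2HSV)
b=p[:,:,0].astype(float)  # red channel
def sub(arr,th):  # first crossings
    return [i+(arr[i]-th)/(arr[i]-arr[i+1]) for i in range(len(arr)-1) if (arr[i]-th)*(arr[i+1]-th)<0]
pts=[]
for v in range(196,238):
    r=[x for x in sub(b[v,253:275],165) if True]
    if r: pts.append(ray(d,253+r[0],v,38)[:2])
pts=np.array(pts);k=np.polyfit(pts[:,0],pts[:,1],1);print('face y=',k,'ang',np.degrees(np.arctan(k[0])),np.std(pts[:,1]-np.polyval(k,pts[:,0])))
q=[]
for u in range(262,282):
    r=sub(b[235:246,u],165)
    if r:q.append(ray(d,u,235+r[0],38)[:2])
q=np.array(q);k2=np.polyfit(q[:,1],q[:,0],1);print('stop x=',k2,np.degrees(np.arctan(k2[0])),np.std(q[:,0]-np.polyval(k2,q[:,1])))
# corner
y=(k[0]*k2[1]+k[1])/(1-k[0]*k2[0]);x=k2[0]*y+k2[1];print('corner',x,y)
C=lambda cx,cy,z:ray(d,180+cx/4-.375,125+cy/4-.375,z)[:2].round(1)
print('post',C(572,264,106),'postlow',C(570,275,106),'pivot',C(561,368,75),'pad',C(478,330,40),C(478,405,40),'leadin',C(480,310,38))
print('corner chk',C(308,469,38),'stopend',C(419,475,38))
# tray edges
m=cv2.inRange(h,(6,120,90),(22,255,255));
T=[ray(d,u,v,45)[:2] for u,v in((0,0),)]
e=[];l=[];r_=[]
for v in range(150,188):
    s=h[v,:,1].astype(float);x=sub(s[250:270],125);z=sub(s[285:305],125)
    if x:l.append(ray(d,250+x[0],v,45)[:2])
    if z:r_.append(ray(d,285+z[-1],v,45)[:2])
f=[];g=[]
for u in range(264,294):
    s=h[:,u,1].astype(float);x=sub(s[132:150],125);z=sub(s[185:205],125)
    if x:f.append(ray(d,u,132+x[0],45)[:2])
    if z:g.append(ray(d,u,185+z[-1],45)[:2])
for n,a,i in(('left',l,1),('right',r_,1),('far',f,0),('near',g,0)):
    a=np.array(a);kk=np.polyfit(a[:,1-i],a[:,i],1);print(n,len(a),kk[0],np.median(a[:,i]),a[:,i].std())
E
```

```text
[387.9 139. ] -10.5 [ 21. 139.]
[452.3 144.2] -1.9 [ 20. 135.]
[453.6  21.5] 88.6 [ 18. 211.]
[508.9 141.4] -8.5 [ 21. 139.]
[566.5 141.9] 7.4 [ 21. 140.]
[632.9 143.2] -7.5 [ 21. 139.]
[688.8 138.9] 6.6 [ 21. 139.]
face y= [-0.05442592 36.49253999] ang -3.115301824230199 0.5308886655314079
stop x= [2.46437805e-02 3.72947757e+02] 1.4116988779635549 0.3526142578321855
corner 373.34631669205646 16.17282378097013
post [ 521.  -177.7] postlow [ 512.9 -176. ] pivot [ 447.3 -173.1] pad [ 479.5 -116.5] [ 421.9 -115.2] leadin [ 495.3 -118.7]
corner chk [374.1  15.3] stopend [369.1 -69.2]
left 38 -0.033441569668273004 7.914338626488622 3.3493294301878773
right 38 -0.006072306492678455 -112.55622383238915 0.36893333346508606
far 30 0.011272705562146542 687.6331151249814 0.3519071283571612
near 30 -0.012696296172565395 512.7037011836783 2.2664360163415527
```

step_arm --targets '[[[0.585, 0.68, 0, 0, 0, -0.43, 0], [0.585, 0.68, 0, 0, 0, -0.43, 0], [0.585, 0.68, 0, 0, 0, -0.43, 0], [0.585, 0.68, 0, 0, 0, -0.43, 0], [0.585, 0.68, 0, 0, 0, -0.43, 0]]]'

```text
t: 0.72
ee_pos: [419.8, -391.0, 404.4]
orientation: [-3.106, -0.47, 0.001]
ft_force: [0.2, 0.5, -0.6]
width: 41.6
grasp_force: 0.0
```

step_arm --targets '[[[0.585, 0.68, 0, 0, 0, -0.43, 0], [0.585, 0.68, 0, 0, 0, -0.43, 0], [0.585, 0.68, 0, 0, 0, -0.43, 0], [0.585, 0.68, 0, 0, 0, -0.43, 0], [0.585, 0.68, 0, 0, 0, -0.43, 0]]]'

```text
t: 1.35
ee_pos: [566.1, -221.0, 404.4]
orientation: [-3.132, -0.236, 0.001]
ft_force: [0.1, 0.7, 0.2]
width: 0.6
grasp_force: 0.0
```

step_arm --targets '[[[0.585, 0.68, 0, 0, 0, -0.43, 0], [0.585, 0.68, 0, 0, 0, -0.43, 0], [0.585, 0.68, 0, 0, 0, -0.43, 0], [0.585, 0.68, 0, 0, 0, -0.43, 0], [0.585, 0.68, 0, 0, 0, -0.43, 0]]]'

```text
t: 1.98
ee_pos: [712.4, -51.0, 404.1]
orientation: [-3.142, -0.001, 0.001]
ft_force: [-0.0, -1.6, 0.3]
width: 0.7
grasp_force: 0.0
```

```bash
cat > st.py <<'E'
import sys
from h import *
from scipy.spatial.transform import Rotation as R
o=readout.get_obs();M=R.from_rotvec(o['orientation']).as_matrix();y=M[:,1]
print('t',round(o['t'],2),'tcp',o['ee_pos'].round(1),'phi',np.degrees(np.arctan2(y[1],y[0])).round(1),'z',M[:,2].round(3),'F',o['ft_force'].round(1),'w',round(o['width'],1),'g',round(o['grasp_force'],1))
if len(sys.argv)>3:
    g=np.array(list(map(float,sys.argv[1:4])));print('need fractions',((g-o['ee_pos'])/50).round(3))
if len(sys.argv)>4:
    d=(float(sys.argv[4])-np.degrees(np.arctan2(y[1],y[0])))/4;print('turn rows',round(d,2),'per half turn 45')
E
python3 st.py 712 -53 404 -90
```

```text
t 1.98 tcp [712.4 -51.  404.1] phi -90.0 z [-0.001  0.    -1.   ] F [-0.  -1.6  0.3] w 0.7 g 0.0
need fractions [-0.007 -0.04  -0.003]
turn rows -0.01 per half turn 45
```

step_arm --targets '[[[0, -0.04, -0.9, 0, 0, 0, 0], [0, 0, -0.9, 0, 0, 0, 0], [0, 0, -0.9, 0, 0, 0, 0], [0, 0, -0.7, 0, 0, 0, 0], [0, 0, -0.64, 0, 0, 0, 0]]]'

```text
t: 2.6
ee_pos: [711.2, -54.2, 200.6]
orientation: [-3.141, -0.002, 0.003]
ft_force: [-0.1, 0.1, -0.3]
width: 0.5
grasp_force: 0.0
```

step_arm --targets '[[[-0.15, 0, 0, 0, 0, 0, 0], [-0.15, 0, 0, 0, 0, 0, 0], [-0.15, 0, 0, 0, 0, 0, 0], [-0.15, 0, 0, 0, 0, 0, 0], [-0.15, 0, 0, 0, 0, 0, 0]]]'

```text
t: 3.22
ee_pos: [674.8, -54.3, 204.5]
orientation: [3.141, 0.002, 0.007]
ft_force: [5.2, 0.4, 4.8]
width: 0.1
grasp_force: 2.7
```

step_arm --targets '[[[-0.2, 0.01, 0, 0, 0, 0, 0], [-0.2, 0.01, 0, 0, 0, 0, 0], [-0.2, 0.01, 0, 0, 0, 0, 0], [-0.2, 0.01, 0, 0, 0, 0, 0], [-0.2, 0.01, 0, 0, 0, 0, 0]]]'

```text
t: 3.85
ee_pos: [624.9, -50.9, 203.7]
orientation: [-3.141, -0.004, -0.007]
ft_force: [8.3, 2.9, 4.4]
width: 0.6
grasp_force: 2.9
```

```bash
python3 -c "
from h import *
d=snap('top','t1')
cv2.imwrite('pics/c2.png',cv2.resize(d['pixels'][125:255,180:380][:,:,::-1],(800,520),interpolation=cv2.INTER_CUBIC))"; python3 st.py 553 -47 202
```

```text
t 3.9 tcp [623.3 -50.9 203.3] phi -89.9 z [ 0.001  0.    -1.   ] F [4.3 5.2 3.8] w 0.4 g 2.0
need fractions [-1.407  0.078 -0.026]
```

View pics/c2.png

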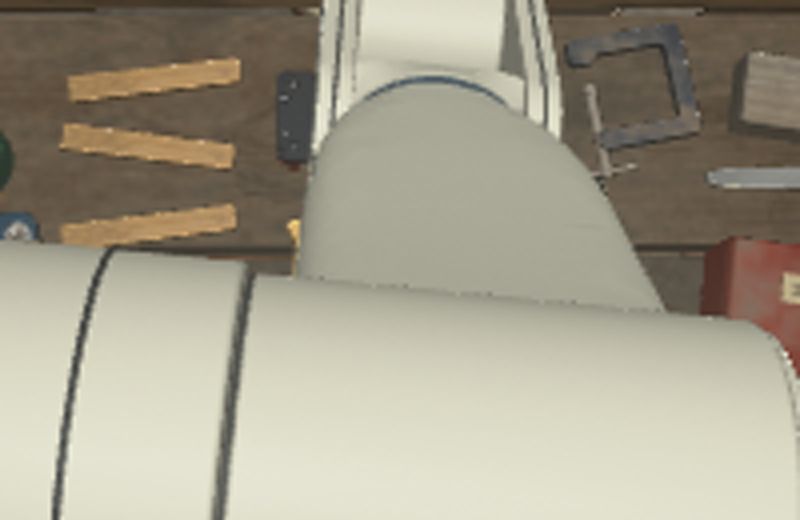

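The arm hides the tray in the top view. The wrist force of about 5–8 N matches the tray sliding, so I'll go on and creep at the end.

step_arm --targets '[[[-0.2, 0.01, 0, 0, 0, 0, 0], [-0.2, 0.01, 0, 0, 0, 0, 0], [-0.2, 0.01, 0, 0, 0, 0, 0], [-0.2, 0.01, 0, 0, 0, 0, 0], [-0.2, 0.01, 0, 0, 0, 0, 0]]]'

```text
t: 4.53
ee_pos: [574.0, -49.7, 203.0]
orientation: [3.141, 0.003, 0.003]
ft_force: [5.4, -2.6, 0.4]
width: 0.6
grasp_force: 2.4
```

step_arm --targets '[[[-0.06, 0, 0, 0, 0, 0, 0], [-0.06, 0, 0, 0, 0, 0, 0], [-0.06, 0, 0, 0, 0, 0, 0], [0, 0, 0, 0, 0, 0, 0], [0, 0, 0, 0, 0, 0, 0]]]'

```text
t: 5.15
ee_pos: [565.1, -49.4, 202.7]
orientation: [3.142, 0.002, -0.0]
ft_force: [3.2, -2.4, 0.7]
width: 0.2
grasp_force: 1.8
```

```bash
python3 -c "
from h import *
d=snap('side','s2')
cv2.imwrite('pics/c3.png',cv2.resize(d['pixels'][100:300,140:400][:,:,::-1],(780,600),interpolation=cv2.INTER_CUBIC))"; python3 st.py 553 -47 202
```

```text
t 5.2 tcp [565.1 -49.3 202.7] phi -89.9 z [-0. -0. -1.] F [ 3.6 -2.5  1.8] w 0.3 g 1.7
need fractions [-0.242  0.047 -0.014]
```

View pics/c3.png

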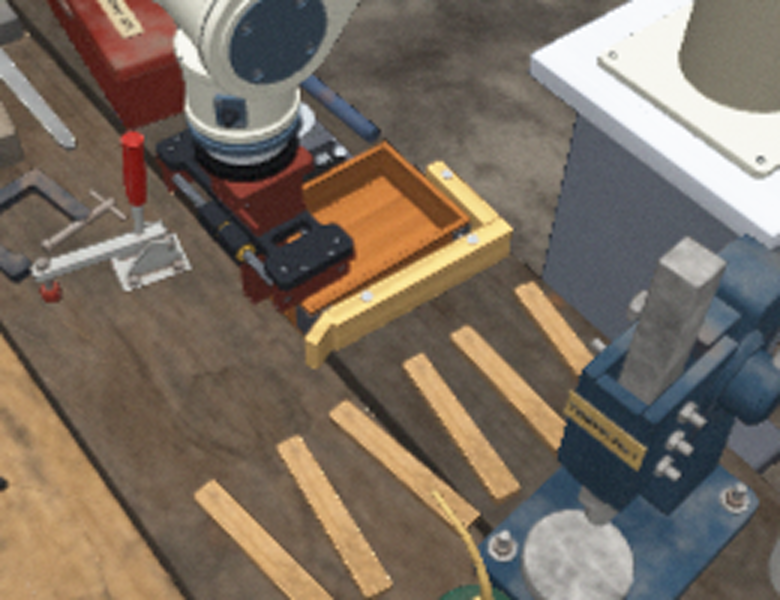

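The tray is in the dock with a small gap left to the stop. I'll creep until the force climbs.

step_arm --targets '[[[-0.05, 0, 0, 0, 0, 0, 0], [-0.05, 0, 0, 0, 0, 0, 0], [-0.05, 0, 0, 0, 0, 0, 0], [0, 0, 0, 0, 0, 0, 0], [0, 0, 0, 0, 0, 0, 0]]]'

```text
t: 5.82
ee_pos: [557.5, -49.2, 202.6]
orientation: [-3.141, -0.002, 0.001]
ft_force: [3.7, -2.0, 1.3]
width: 0.4
grasp_force: 1.6
```

step_arm --targets '[[[-0.04, 0, 0, 0, 0, 0, 0], [-0.04, 0, 0, 0, 0, 0, 0], [0, 0, 0, 0, 0, 0, 0], [0, 0, 0, 0, 0, 0, 0], [0, 0, 0, 0, 0, 0, 0]]]'

```text
t: 6.45
ee_pos: [554.7, -49.4, 202.9]
orientation: [3.141, 0.002, 0.005]
ft_force: [8.4, -2.5, -1.1]
width: 0.3
grasp_force: 4.1
```

```bash
python3 st.py 553 -47 202
```

```text
t 6.45 tcp [554.7 -49.4 202.9] phi -89.9 z [ 0.003 -0.    -1.   ] F [ 8.4 -2.5 -1.1] w 0.3 g 4.1
need fractions [-0.033  0.047 -0.019]
```

step_arm --targets '[[[-0.04, 0, 0, 0, 0, 0, 0], [0, 0, 0, 0, 0, 0, 0], [0, 0, 0, 0, 0, 0, 0], [0, 0, 0, 0, 0, 0, 0], [0, 0, 0, 0, 0, 0, 0]]]'

```text
t: 7.08
ee_pos: [553.9, -49.6, 203.5]
orientation: [3.141, 0.002, 0.011]
ft_force: [12.4, -3.4, -2.5]
width: 0.7
grasp_force: 5.8
```

step_arm --targets '[[[-0.04, 0, 0, 0, 0, 0, 0], [0, 0, 0, 0, 0, 0, 0], [0, 0, 0, 0, 0, 0, 0], [0, 0, 0, 0, 0, 0, 0], [0, 0, 0, 0, 0, 0, 0]]]'

```text
t: 7.7
ee_pos: [553.1, -49.8, 204.0]
orientation: [3.14, 0.002, 0.017]
ft_force: [15.7, -4.7, -1.4]
width: 1.0
grasp_force: 7.5
```

step_arm --targets '[[[0.5, 0, 0, 0, 0, 0, 0], [0.2, 0, 0.8, 0, 0, 0, 0], [0, 0, 1, 0, 0, 0, 0], [0, 0, 1, 0, 0, 0, 0], [0, -0.6, 1, 0, 0, 0.5, 0]]]'

```text
t: 8.32
ee_pos: [583.3, -77.9, 393.1]
orientation: [-3.139, -0.062, 0.007]
ft_force: [0.6, 0.1, -0.4]
width: 0.3
grasp_force: 0.0
```

step_arm --targets '[[[-0.5, -1, 0, 0, 0, 1, 0.5], [-0.5, -1, 0, 0, 0, 1, 0.5], [-0.5, -1, 0, 0, 0, 1, 0.5], [-0.5, -1, 0, 0, 0, 1, 0.5], [-0.5, -1, 0, 0, 0, 1, 0.5]]]'

```text
t: 8.95
ee_pos: [457.7, -329.8, 391.6]
orientation: [-3.079, -0.605, 0.004]
ft_force: [0.2, -0.0, -0.2]
width: 43.2
grasp_force: 0.0
```

step_arm --targets '[[[-0.5, -1, 0, 0, 0, 1, 0.5], [-0.5, -1, 0, 0, 0, 1, 0.5], [0, -0.4, 0, 0, 0, 1, 0.5], [0, 0, 0, 0, 0, 0, 0.5], [0, 0, 0, 0, 0, 0, 0.5]]]'

```text
t: 9.57
ee_pos: [409.5, -447.9, 391.9]
orientation: [-3.001, -0.919, 0.001]
ft_force: [-0.0, -0.5, -1.0]
width: 44.1
grasp_force: 0.0
```

```bash
python3 st.py; python3 -c "
from h import *
d=snap('top','t2')
cv2.imwrite('pics/c4.png',cv2.resize(d['pixels'][165:257,240:350][:,:,::-1],(717,600),interpolation=cv2.INTER_CUBIC))
for w in wedges(d): print(*w)
snap('side','s3')"
```

```text
t 9.57 tcp [ 409.5 -447.9  391.9] phi -56.0 z [-0.002  0.002 -1.   ] F [-0.  -0.5 -1. ] w 44.1 g 0.0
[387.9 139. ] -10.5 [ 21. 139.]
[452.3 144.2] -1.9 [ 20. 135.]
[453.7  21.5] 88.6 [ 18. 211.]
[508.9 141.4] -8.5 [ 21. 139.]
[566.5 141.9] 7.4 [ 21. 140.]
[632.9 142.9] -7.6 [ 21. 138.]
[688.8 138.8] 6.7 [ 21. 139.]
```

View pics/c4.png

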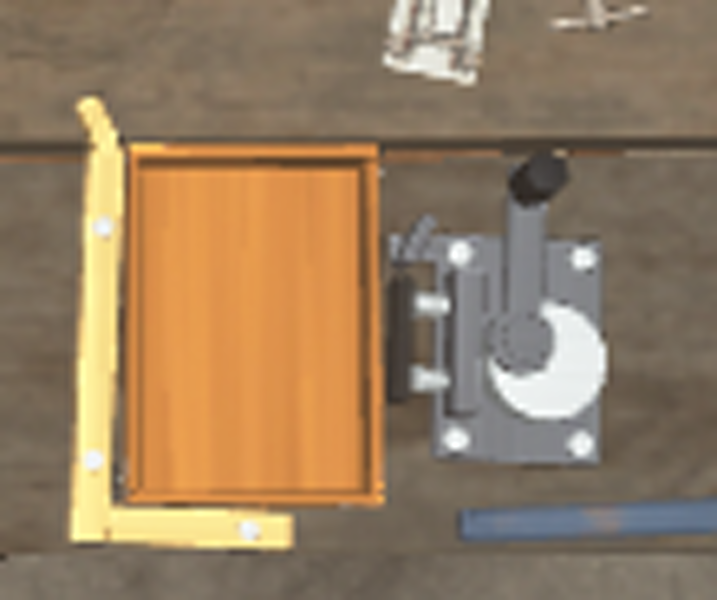

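The tray stands against the stop. It is 4–7 mm short of the fence: its left edge is at x≈127 and the fence face at 112–122 in the crop. I'll nudge it against the fence from inside the tray with the closed fingertips, then press it to the stop again.

step_arm --targets '[[[0.06, 0.81, 0, 0, 0, -0.85, 0], [0.06, 0.81, 0, 0, 0, -0.85, 0], [0.06, 0.81, 0, 0, 0, -0.85, 0], [0.06, 0.81, 0, 0, 0, -0.85, 0], [0.06, 0.81, 0, 0, 0, -0.85, 0]]]'

```text
t: 10.3
ee_pos: [424.5, -244.4, 392.8]
orientation: [-3.107, -0.465, 0.0]
ft_force: [1.3, -0.2, -0.1]
width: 0.3
grasp_force: 0.0
```

step_arm --targets '[[[0.06, 0.81, 0, 0, 0, -0.85, 0], [0.06, 0.81, 0, 0, 0, -0.85, 0], [0.06, 0.81, 0, 0, 0, -0.85, 0], [0.06, 0.81, 0, 0, 0, -0.85, 0], [0.06, 0.81, 0, 0, 0, -0.85, 0]]]'

```text
t: 10.92
ee_pos: [439.1, -42.1, 392.9]
orientation: [-3.141, -0.001, -0.0]
ft_force: [0.5, 0.6, 0.1]
width: 0.6
grasp_force: 0.0
```

step_arm --targets '[[[0, 0, -0.8, 0, 0, 0, 0], [0, 0, -0.8, 0, 0, 0, 0], [0, 0, -0.8, 0, 0, 0, 0], [0, 0, -0.8, 0, 0, 0, 0], [0, 0, -0.65, 0, 0, 0, 0]]]'

```text
t: 11.55
ee_pos: [439.1, -43.3, 199.0]
orientation: [-3.141, -0.004, 0.001]
ft_force: [-0.2, -0.1, 0.5]
width: 0.7
grasp_force: 0.0
```

step_arm --targets '[[[0, 0.1, 0, 0, 0, 0, 0], [0, 0.1, 0, 0, 0, 0, 0], [0, 0.1, 0, 0, 0, 0, 0], [0, 0.1, 0, 0, 0, 0, 0], [0, 0, 0, 0, 0, 0, 0]]]'

```text
t: 12.18
ee_pos: [439.8, -23.9, 200.8]
orientation: [3.142, 0.003, 0.002]
ft_force: [0.1, 0.0, -0.7]
width: 0.8
grasp_force: 0.0
```

step_arm --targets '[[[0, 0.06, 0, 0, 0, 0, 0], [0, 0.06, 0, 0, 0, 0, 0], [0, 0.06, 0, 0, 0, 0, 0], [0, 0, 0, 0, 0, 0, 0], [0, 0, 0, 0, 0, 0, 0]]]'

```text
t: 12.8
ee_pos: [439.6, -15.3, 200.1]
orientation: [-3.142, -0.002, 0.0]
ft_force: [-0.5, 0.6, 0.5]
width: 0.5
grasp_force: 0.0
```

step_arm --targets '[[[0, 0.06, 0, 0, 0, 0, 0], [0, 0.06, 0, 0, 0, 0, 0], [0, 0, 0, 0, 0, 0, 0], [0, 0, 0, 0, 0, 0, 0], [0, 0, 0, 0, 0, 0, 0]]]'

```text
t: 13.42
ee_pos: [439.6, -9.3, 200.2]
orientation: [3.142, 0.002, 0.0]
ft_force: [0.9, -0.3, -0.9]
width: 0.7
grasp_force: 0.0
```

step_arm --targets '[[[0, 0.06, 0, 0, 0, 0, 0], [0, 0, 0, 0, 0, 0, 0], [0, 0, 0, 0, 0, 0, 0], [0, 0, 0, 0, 0, 0, 0], [0, 0, 0, 0, 0, 0, 0]]]'

```text
t: 14.05
ee_pos: [439.6, -6.3, 200.2]
orientation: [-3.142, -0.002, -0.0]
ft_force: [-0.4, -0.9, 0.3]
width: 0.2
grasp_force: 0.1
```

step_arm --targets '[[[0, 0.06, 0, 0, 0, 0, 0], [0, 0, 0, 0, 0, 0, 0], [0, 0, 0, 0, 0, 0, 0], [0, 0, 0, 0, 0, 0, 0], [0, 0, 0, 0, 0, 0, 0]]]'

```text
t: 14.68
ee_pos: [439.7, -3.3, 200.2]
orientation: [-3.142, -0.002, -0.0]
ft_force: [1.1, -1.6, 0.4]
width: 0.3
grasp_force: 0.6
```

step_arm --targets '[[[0, 0.06, 0, 0, 0, 0, 0], [0, 0, 0, 0, 0, 0, 0], [0, 0, 0, 0, 0, 0, 0], [0, 0, 0, 0, 0, 0, 0], [0, 0, 0, 0, 0, 0, 0]]]'

```text
t: 15.3
ee_pos: [439.7, -2.3, 200.2]
orientation: [3.139, 0.003, 0.0]
ft_force: [-0.4, -29.7, -1.2]
width: 0.4
grasp_force: 14.4
```

step_arm --targets '[[[0, 0.06, 0, 0, 0, 0, 0], [0, 0, 0, 0, 0, 0, 0], [0, 0, 0, 0, 0, 0, 0], [0, 0, 0, 0, 0, 0, 0], [0, 0, 0, 0, 0, 0, 0]]]'

```text
t: 15.92
ee_pos: [439.7, -1.5, 200.2]
orientation: [3.136, 0.004, -0.0]
ft_force: [-1.1, -58.0, -0.3]
width: 0.3
grasp_force: 29.1
```

step_arm --targets '[[[0, 0.06, 0, 0, 0, 0, 0], [0, 0, 0, 0, 0, 0, 0], [0, 0, 0, 0, 0, 0, 0], [0, 0, 0, 0, 0, 0, 0], [0, 0, 0, 0, 0, 0, 0]]]'

```text
t: 16.55
ee_pos: [439.8, -0.8, 200.3]
orientation: [3.134, 0.006, -0.0]
ft_force: [-1.5, -88.1, 0.6]
width: -0.0
grasp_force: 43.9
```

The tray is hard against the fence. I'll back off and press it to the stop gently.

step_arm --targets '[[[0, -0.3, 0, 0, 0, 0, 0], [-0.2, -0.3, 0, 0, 0, 0, 0], [-0.2, -0.1, 0, 0, 0, 0, 0], [-0.2, 0, 0, 0, 0, 0, 0], [-0.15, 0, 0, 0, 0, 0, 0]]]'

```text
t: 17.18
ee_pos: [401.2, -28.8, 200.2]
orientation: [-3.141, -0.004, 0.001]
ft_force: [0.1, 0.0, 0.1]
width: 0.2
grasp_force: 0.0
```

step_arm --targets '[[[-0.05, 0, 0, 0, 0, 0, 0], [-0.05, 0, 0, 0, 0, 0, 0], [0, 0, 0, 0, 0, 0, 0], [0, 0, 0, 0, 0, 0, 0], [0, 0, 0, 0, 0, 0, 0]]]'

```text
t: 17.8
ee_pos: [397.3, -29.3, 200.2]
orientation: [3.142, 0.002, 0.0]
ft_force: [-0.7, 0.2, 0.3]
width: 0.5
grasp_force: 0.0
```

step_arm --targets '[[[-0.04, 0, 0, 0, 0, 0, 0], [-0.04, 0, 0, 0, 0, 0, 0], [0, 0, 0, 0, 0, 0, 0], [0, 0, 0, 0, 0, 0, 0], [0, 0, 0, 0, 0, 0, 0]]]'

```text
t: 18.42
ee_pos: [393.2, -29.3, 200.2]
orientation: [-3.142, -0.002, -0.0]
ft_force: [0.6, -1.0, 0.1]
width: 0.6
grasp_force: 0.0
```

step_arm --targets '[[[-0.04, 0, 0, 0, 0, 0, 0], [0, 0, 0, 0, 0, 0, 0], [0, 0, 0, 0, 0, 0, 0], [0, 0, 0, 0, 0, 0, 0], [0, 0, 0, 0, 0, 0, 0]]]'

```text
t: 19.05
ee_pos: [391.2, -29.3, 200.2]
orientation: [-3.142, -0.002, -0.0]
ft_force: [0.4, -0.3, -0.3]
width: -0.0
grasp_force: 0.0
```

step_arm --targets '[[[-0.04, 0, 0, 0, 0, 0, 0], [0, 0, 0, 0, 0, 0, 0], [0, 0, 0, 0, 0, 0, 0], [0, 0, 0, 0, 0, 0, 0], [0, 0, 0, 0, 0, 0, 0]]]'

```text
t: 19.68
ee_pos: [390.0, -29.3, 200.3]
orientation: [3.141, 0.002, 0.004]
ft_force: [5.0, 0.6, -3.8]
width: 0.6
grasp_force: 2.6
```

step_arm --targets '[[[-0.03, 0, 0, 0, 0, 0, 0], [0, 0, 0, 0, 0, 0, 0], [0, 0, 0, 0, 0, 0, 0], [0, 0, 0, 0, 0, 0, 0], [0, 0, 0, 0, 0, 0, 0]]]'

```text
t: 20.3
ee_pos: [389.4, -29.4, 200.5]
orientation: [3.141, 0.002, 0.008]
ft_force: [7.7, 1.8, -6.2]
width: 0.9
grasp_force: 4.2
```

step_arm --targets '[[[0.3, -0.1, 0, 0, 0, 0, 0], [0, 0, 1, 0, 0, 0, 0.6], [0, 0, 1, 0, 0, 0, 0.6], [0, 0, 1, 0, 0, 0, 0.6], [0, -1, 0.5, 0, 0, -0.9, 0.6]]]'

```text
t: 20.92
ee_pos: [402.9, -83.4, 377.7]
orientation: [3.14, -0.091, 0.003]
ft_force: [0.6, 0.3, -1.0]
width: 36.9
grasp_force: 0.0
```

step_arm --targets '[[[0, -1, 0, 0, 0, -0.9, 0.6], [0, -1, 0, 0, 0, -0.9, 0.6], [0, -1, 0, 0, 0, -0.9, 0.6], [0, -1, 0, 0, 0, -0.9, 0.6], [0, -1, 0, 0, 0, -0.9, 0.6]]]'

```text
t: 21.55
ee_pos: [401.9, -336.0, 375.0]
orientation: [-3.085, 0.59, 0.003]
ft_force: [0.7, 0.5, 0.0]
width: 52.7
grasp_force: 0.0
```

step_arm --targets '[[[0, -1, 0, 0, 0, -0.9, 0.6], [0, -1, 0, 0, 0, -0.9, 0.6], [0, -0.5, 0, 0, 0, -0.9, 0.6], [0, 0, 0, 0, 0, 0, 0.6], [0, 0, 0, 0, 0, 0, 0.6]]]'

```text
t: 22.18
ee_pos: [402.2, -458.5, 374.6]
orientation: [-3.016, 0.872, 0.003]
ft_force: [0.6, 0.3, 0.6]
width: 52.8
grasp_force: 0.0
```

```bash
python3 st.py
python3 - <<'E'
from h import *
d=snap('top','t3')
cv2.imwrite('pics/c5.png',cv2.resize(d['pixels'][165:257,240:350][:,:,::-1],(717,600),interpolation=cv2.INTER_CUBIC))
snap('side','s4')
g=cv2.cvtColor(d['pixels'],cv2.COLOR_RGB2HSV)
for v in range(210,226,3): print(v,[tuple(x) for x in g[v,292:312].tolist()][2:14])
E
```

```text
t 22.18 tcp [ 402.2 -458.5  374.6] phi -122.3 z [-0.001  0.002 -1.   ] F [0.6 0.3 0.6] w 52.8 g 0.0
210 [(14, 156, 141), (14, 159, 141), (14, 166, 207), (15, 102, 118), (17, 63, 113), (16, 70, 84), (12, 70, 66), (14, 51, 75), (13, 45, 79), (15, 13, 114), (80, 4, 187), (75, 6, 185)]
213 [(14, 150, 121), (14, 161, 154), (14, 165, 207), (15, 94, 127), (15, 69, 115), (14, 74, 86), (13, 62, 66), (14, 44, 75), (16, 42, 79), (19, 19, 108), (16, 29, 130), (18, 30, 127)]
216 [(14, 153, 123), (14, 163, 172), (14, 168, 217), (15, 98, 120), (16, 75, 109), (16, 72, 82), (13, 68, 68), (14, 51, 75), (14, 51, 75), (16, 69, 89), (16, 74, 113), (16, 74, 110)]
219 [(14, 153, 127), (14, 167, 188), (14, 166, 216), (15, 95, 121), (15, 74, 111), (15, 79, 71), (13, 67, 69), (13, 48, 74), (13, 54, 75), (15, 71, 86), (15, 79, 107), (16, 78, 105)]
222 [(14, 153, 127), (14, 166, 187), (14, 165, 213), (15, 82, 96), (16, 82, 109), (15, 73, 70), (12, 63, 69), (11, 48, 75), (11, 33, 84), (30, 2, 146), (83, 5, 206), (83, 5, 222)]
225 [(14, 155, 135), (15, 168, 222), (14, 165, 212), (13, 83, 98), (15, 85, 93), (13, 78, 69), (12, 53, 72), (12, 45, 74), (13, 48, 75), (15, 65, 86), (15, 65, 94), (16, 61, 96)]
```

View pics/c5.png

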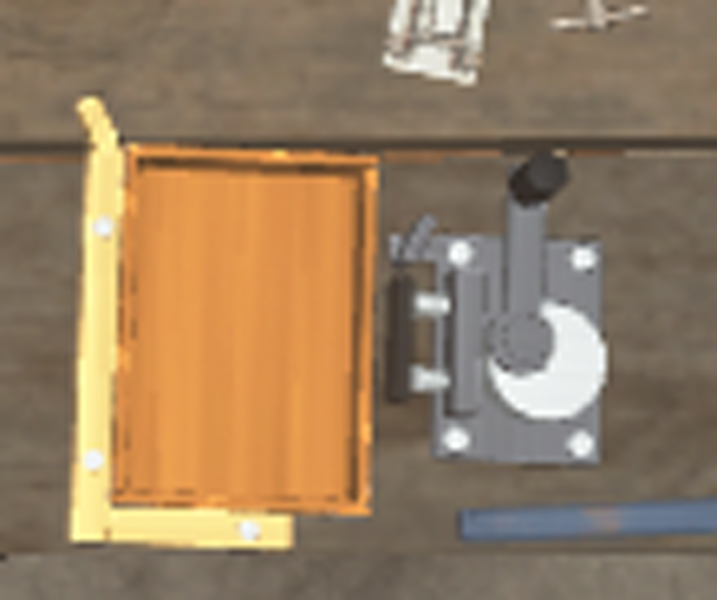

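Run:
```python
from h import *
d=dict(np.load('pics/top_'.replace('top_','t3')+'.npz'));p=d['p'].astype(float)
t=ray(d,296.6,217,45);
for z in(12,40): print(z,ray(d,298.75,217,z).round(1),t.round(1))
g=p.sum(2)/3
for v in(208,211,214,217,220,223,226): print(v,g[v,294:312].round().astype(int))
# post circle: dark
h=cv2.cvtColor(d['p'],cv2.COLOR_RGB2HSV)
print(g[186:200,314:332].round().astype(int))
C=lambda cx,cy,z:ray(d,240+cx/6.52-.42,165+cy/6.52-.42,z)[:2].round(1)
print('post',C(545,172,106),'pivot top',C(524,342,66),C(524,342,72))
s=dict(np.load('pics/s4.npz'));print([proj(s,(518,-177,z)).round(1) for z in(60,106)],[proj(d,(518,-177,z)).round(1) for z in(60,106)])
h2=cv2.cvtColor(s['p'],cv2.COLOR_RGB2HSV)
m=cv2.inRange(h2,(0,0,0),(180,255,50));m[:,:185]=0;m[:,240:]=0;m[:120]=0;m[165:]=0
for c in cv2.findContours(m,0,1)[0]:
  if cv2.contourArea(c)>15: print(cv2.boundingRect(c),cv2.minAreaRect(c))
```

```text
12 [ 451.1 -118.4   12. ] [ 448.7 -107.4   45. ]
40 [ 449.1 -114.7   40. ] [ 448.7 -107.4   45. ]
208 [ 96  92 139 109 101  85  56  65  67  80 101 101  95 130  87  82 141 139]
211 [ 96  97 138  93 103  74  56  68  72 124 224 238 220 219 227  83 139 138]
214 [ 84 105 139 103 100  73  56  66  69  79  98  98  91 133  87  88 140 138]
217 [ 86 121 145  95  91  60  58  66  68  77  97  94  91 131  74  89 140 137]
220 [ 88 127 143  83  94  59  59  66  66  72  88  86  90 132  74  91 140 135]
223 [ 88 125 141  76  86  59  61  68  78 147 205 207 209 211 196  96 139 134]
226 [ 94 151 141  85  81  63  53  59  70  80  80  80  93 133  76 100 132 132]
[[ 80  82  81  71  71  70  71  69  69  67  67  67  67  67  67  68  67  67]
 [ 64  64  63  63  64  63  64  63  63  62  63  63  64  64  64  64  64  64]
 [108 110 102  74  72  74  74  74  62  61  71 129 128  72  85  85  84  83]
 [ 97  97 101 101 100 105  97  67  65  63  62  61  74  97  97  98  98  99]
 [ 88  90  93  94  92  92  48  61  67  65  65  61  64  99 102  99 100 101]
 [ 92  93  94  90  83  46  49  69  70  69  66  63  64  92 105 103 103 104]
 [ 97 
[... 224 characters left out ...]
 107 104  93  91  47  46  46  46  50  76 105 104 102 101 104 106 107]
 [101 103  99  93 116 110  67  86  93 135 107 105 103 100  99 104 106 107]
 [ 99 100  97  93 121 141 135 134 132 126 105 103  99  99 100 102 104 104]
 [ 97  99  96  95 121 137 136 135 131 114 101 100 100 103 106 102 101 102]
 [ 97 100  98  96 123 137 135 134 130 113  99 100 102 107 110 104 102 103]]
post [ 520.  -179.3] pivot top [ 446.7 -175. ] [ 446.3 -173.8]
[array([213.1, 149.1]), array([211.6, 136.1])] [array([319.5, 193.8]), array([322.4, 191.6])]
(188, 151, 14, 14) ((194.0470733642578, 157.8882293701172), (18.330623626708984, 2.6031653881073), 49.398704528808594)
(207, 135, 8, 17) ((210.5, 143.0), (16.0, 7.0), 90.0)
```

The tray is now flush with the fence and the stop, and the pad gap is about 11.7 mm. That gives roughly 1.34 rad of lever travel from here. Next I'll grip the post.

step_arm --targets '[[[0.3, 0.7, 0, 0, 0, 0.4, 0.6], [0.3, 0.7, 0, 0, 0, 0.4, 0.6], [0.3, 0.7, 0, 0, 0, 0.4, 0.6], [0.3, 0.7, 0, 0, 0, 0.4, 0.6], [0.3, 0.7, 0, 0, 0, 0.4, 0.6]]]'

```text
t: 22.9
ee_pos: [477.8, -282.1, 375.5]
orientation: [-3.072, 0.658, 0.0]
ft_force: [-0.2, -0.4, 0.3]
width: 52.9
grasp_force: 0.0
```

step_arm --targets '[[[0.3, 0.7, 0, 0, 0, 0.4, 0.6], [0.3, 0.7, 0, 0, 0, 0.4, 0.6], [0.25, 0.68, 0, 0, 0, 0.3, 0.6], [0, 0, 0, 0, 0, 0, 0.6], [0, 0, 0, 0, 0, 0, 0.6]]]'

```text
t: 23.52
ee_pos: [519.8, -180.0, 375.3]
orientation: [3.094, -0.541, -0.0]
ft_force: [-0.2, -0.1, 0.4]
width: 52.9
grasp_force: 0.0
```

```bash
python3 st.py 519.5 -179.5 250 -110
```

```text
t 23.52 tcp [ 519.8 -180.   375.3] phi -109.8 z [-0. -0. -1.] F [-0.2 -0.1  0.4] w 52.9 g 0.0
need fractions [-0.006  0.009 -2.507]
turn rows -0.04 per half turn 45
```

step_arm --targets '[[[0, 0, -0.6, 0, 0, 0, 0.6], [0, 0, -0.6, 0, 0, 0, 0.6], [0, 0, -0.6, 0, 0, 0, 0.6], [0, 0, -0.5, 0, 0, 0, 0.6], [0, 0, -0.2, 0, 0, 0, 0.6]]]'

```text
t: 24.15
ee_pos: [519.3, -181.0, 248.9]
orientation: [-3.094, 0.545, 0.004]
ft_force: [-0.2, 0.4, 0.3]
width: 52.6
grasp_force: 0.0
```

step_arm --targets '[[[0, 0, 0, 0, 0, 0, 0.3], [0, 0, 0, 0, 0, 0, 0.15], [0, 0, 0, 0, 0, 0, 0.15], [0, 0, 0, 0, 0, 0, 0.1], [0, 0, 0, 0, 0, 0, 0.1]]]'

```text
t: 24.78
ee_pos: [520.4, -180.4, 250.9]
orientation: [3.094, -0.543, 0.002]
ft_force: [-0.9, -1.1, 5.1]
width: 19.4
grasp_force: 30.0
```

```bash
python3 st.py 519.5 -179.5 250 -110; python3 -c "
from h import *
d=snap('side','s5')
cv2.imwrite('pics/c6.png',cv2.resize(d['pixels'][80:200,140:300][:,:,::-1],(800,600),interpolation=cv2.INTER_CUBIC))"
```

```text
t 24.77 tcp [ 520.4 -180.4  250.9] phi -109.9 z [ 0.001 -0.001 -1.   ] F [-0.9 -1.1  5.1] w 19.4 g 30.0
need fractions [-0.018  0.018 -0.018]
turn rows -0.02 per half turn 45
```

View pics/c6.png

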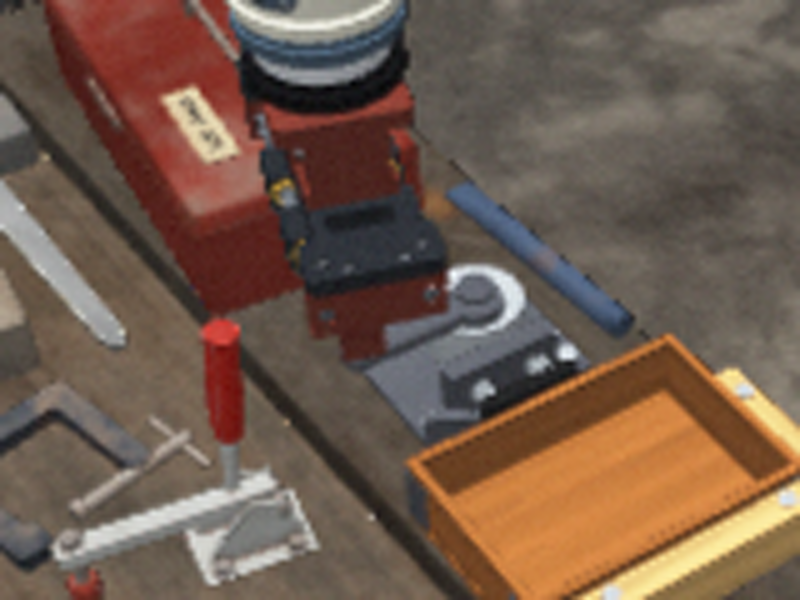

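The side view shows the fingers round the post and nothing else touched. Now I'll swing the lever along its arc, the first 10 steps of 4°.

step_arm --targets '[[[-0.0115, -0.1012, 0, 0, 0, -0.66, 0.1], [-0.0186, -0.1002, 0, 0, 0, -0.66, 0.1], [-0.0255, -0.0987, 0, 0, 0, -0.66, 0.1], [-0.0323, -0.0966, 0, 0, 0, -0.66, 0.1], [-0.039, -0.0941, 0, 0, 0, -0.66, 0.1]]]'

```text
t: 25.45
ee_pos: [515.1, -204.0, 250.9]
orientation: [-3.008, 0.899, -0.005]
ft_force: [5.9, 8.8, 3.6]
width: 19.4
grasp_force: 30.0
```

step_arm --targets '[[[-0.0455, -0.0912, 0, 0, 0, -0.66, 0.1], [-0.0517, -0.0878, 0, 0, 0, -0.66, 0.1], [-0.0577, -0.084, 0, 0, 0, -0.66, 0.1], [-0.0634, -0.0797, 0, 0, 0, -0.66, 0.1], [-0.0688, -0.0751, 0, 0, 0, -0.66, 0.1]]]'

```text
t: 26.08
ee_pos: [501.6, -225.6, 251.0]
orientation: [-2.885, 1.239, -0.01]
ft_force: [10.0, 5.4, -2.1]
width: 19.8
grasp_force: 30.0
```

```bash
python3 st.py
python3 - <<'E'
from h import *
o=readout.get_obs();p=o['ee_pos'][:2];c=np.array([446.5,-174.5]);v=p-c;print(np.hypot(*v),np.degrees(np.arctan2(v[1],v[0])),'rad/tan F',o['ft_force'][:2]@(v/np.hypot(*v)),o['ft_force'][:2]@np.array([-v[1],v[0]])/np.hypot(*v))
E
```

```text
t 26.07 tcp [ 501.6 -225.6  251. ] phi -136.5 z [ 0.007 -0.001 -1.   ] F [10.   5.4 -2.1] w 19.8 g 30.0
75.12858091612549 -42.80600579199642 rad/tan F 3.607002138553248 10.757845538313035
```

step_arm --targets '[[[-0.0739, -0.0701, 0, 0, 0, -0.66, 0.1], [-0.0786, -0.0648, 0, 0, 0, -0.66, 0.1], [0, 0, 0, 0, 0, 0, 0.1], [0, 0, 0, 0, 0, 0, 0.1], [0, 0, 0, 0, 0, 0, 0.1]]]'

```text
t: 26.7
ee_pos: [494.1, -232.9, 251.0]
orientation: [-2.827, 1.368, -0.011]
ft_force: [9.3, 0.7, -3.2]
width: 19.6
grasp_force: 30.0
```

step_arm --targets '[[[-0.083, -0.0592, 0, 0, 0, -0.66, 0.1], [-0.0869, -0.0532, 0, 0, 0, -0.66, 0.1], [0, 0, 0, 0, 0, 0, 0.1], [0, 0, 0, 0, 0, 0, 0.1], [0, 0, 0, 0, 0, 0, 0.1]]]'

```text
t: 27.32
ee_pos: [485.9, -238.8, 251.0]
orientation: [-2.761, 1.497, -0.013]
ft_force: [11.0, -1.1, -6.3]
width: 19.6
grasp_force: 30.0
```

step_arm --targets '[[[-0.0904, -0.0471, 0, 0, 0, -0.66, 0.1], [-0.0934, -0.0406, 0, 0, 0, -0.66, 0.1], [0, 0, 0, 0, 0, 0, 0.1], [0, 0, 0, 0, 0, 0, 0.1], [0, 0, 0, 0, 0, 0, 0.1]]]'

```text
t: 27.95
ee_pos: [477.0, -243.6, 251.1]
orientation: [-2.689, 1.622, -0.015]
ft_force: [12.9, -2.0, -7.2]
width: 19.0
grasp_force: 30.0
```

```bash
python3 st.py
python3 - <<'E'
from h import *
o=readout.get_obs();p=o['ee_pos'][:2];c=np.array([446.5,-174.5]);v=p-c;print(np.hypot(*v),np.degrees(np.arctan2(v[1],v[0])),'rad/tan F',o['ft_force'][:2]@(v/np.hypot(*v)),o['ft_force'][:2]@np.array([-v[1],v[0]])/np.hypot(*v))
d=snap('side','s6')
cv2.imwrite('pics/c7.png',cv2.resize(d['pixels'][120:190,190:290][:,:,::-1],(800,560),interpolation=cv2.INTER_CUBIC))
E
```

```text
t 27.95 tcp [ 477.  -243.6  251.1] phi -152.2 z [ 0.009 -0.004 -1.   ] F [12.9 -2.  -7.2] w 19.0 g 30.0
75.5277840633325 -66.17502141833158 rad/tan F 7.021425297266442 10.969067627910531
```

View pics/c7.png

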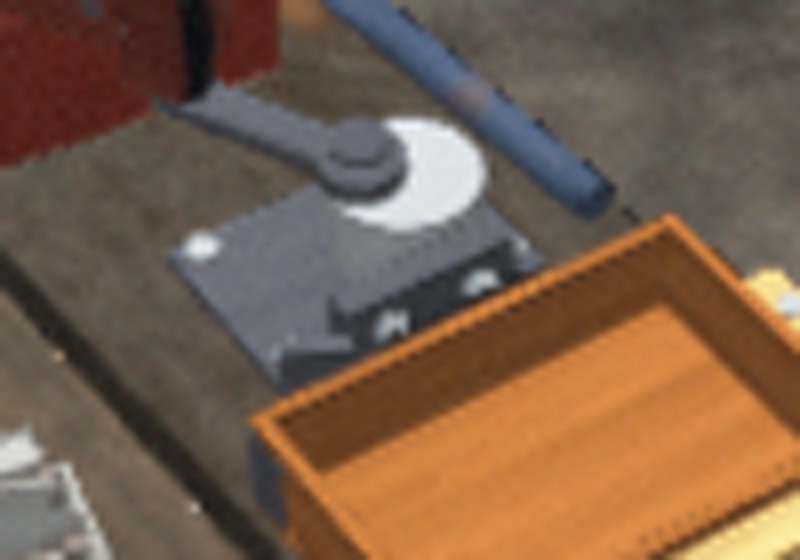

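step_arm --targets '[[[-0.0961, -0.05, 0, 0, 0, -0.66, 0.1], [-0.0982, -0.035, 0, 0, 0, -0.66, 0.1], [0, 0, 0, 0, 0, 0, 0.1], [0, 0, 0, 0, 0, 0, 0.1], [0, 0, 0, 0, 0, 0, 0.1]]]'

```text
t: 28.62
ee_pos: [467.0, -247.8, 251.0]
orientation: [-2.611, 1.744, -0.013]
ft_force: [11.7, -2.9, -6.0]
width: 19.6
grasp_force: 30.0
```

step_arm --targets '[[[-0.0999, -0.0203, 0, 0, 0, -0.66, 0.1], [0, 0, 0, 0, 0, 0, 0.1], [0, 0, 0, 0, 0, 0, 0.1], [0, 0, 0, 0, 0, 0, 0.1], [0, 0, 0, 0, 0, 0, 0.1]]]'

```text
t: 29.25
ee_pos: [462.3, -248.9, 251.0]
orientation: [-2.57, 1.804, -0.015]
ft_force: [11.1, -3.4, -5.9]
width: 19.5
grasp_force: 30.0
```

```bash
python3 st.py
python3 - <<'E'
from h import *
o=readout.get_obs();p=o['ee_pos'][:2];c=np.array([446.5,-174.5]);v=p-c;print(np.hypot(*v),np.degrees(np.arctan2(v[1],v[0])),'rad/tan F',o['ft_force'][:2]@(v/np.hypot(*v)),o['ft_force'][:2]@np.array([-v[1],v[0]])/np.hypot(*v))
E
```

```text
t 29.25 tcp [ 462.3 -248.9  251. ] phi -160.1 z [ 0.009 -0.004 -1.   ] F [11.1 -3.4 -5.9] w 19.5 g 30.0
76.0273639465463 -78.03798791118734 rad/tan F 5.588988052479497 10.192415312503167
```

step_arm --targets '[[[0, 0, 0, 0, 0, 0, 0.33], [0, 0, 0, 0, 0, 0, 0.33], [0, 0, 0.3, 0, 0, 0, 0.33], [0, 0, 1, 0, 0, 0, 0.33], [0, 0, 1, 0, 0, 0, 0.33]]]'

```text
t: 29.88
ee_pos: [459.0, -247.5, 367.0]
orientation: [2.572, -1.804, -0.002]
ft_force: [-0.2, -1.0, -0.3]
width: 29.0
grasp_force: 0.0
```

step_arm --targets '[[[0, -0.8, 0.5, 0, 0, 0, 0.4], [0, -0.9, 0, 0, 0, 0, 0.4], [0, -0.9, 0, 0, 0, 0, 0.4], [0, -0.9, 0, 0, 0, 0, 0.4], [0, -0.5, 0, 0, 0, 0, 0.4]]]'

```text
t: 30.5
ee_pos: [458.8, -449.6, 391.2]
orientation: [2.571, -1.805, 0.001]
ft_force: [1.0, 0.2, -0.3]
width: 35.1
grasp_force: 0.0
```

```bash
python3 st.py
python3 - <<'E'
from h import *
d=snap('top','t4');snap('side','s7')
cv2.imwrite('pics/c8.png',cv2.resize(d['pixels'][165:257,240:350][:,:,::-1],(717,600),interpolation=cv2.INTER_CUBIC))
e=dict(np.load('pics/t3.npz'))
for n,p in(('before',e['p']),('now',d['pixels'])):
  g=p.astype(float).mean(2)
  for v in(208,211,214,217,220,223): print(n,v,g[v,294:316].round().astype(int))
E
```

```text
t 30.5 tcp [ 458.8 -449.6  391.2] phi -160.1 z [ 0.    -0.001 -1.   ] F [ 1.   0.2 -0.3] w 35.1 g 0.0
before 208 [ 96  92 139 109 101  85  56  65  67  80 101 101  95 130  87  82 141 139
 135 131 111 136]
before 211 [ 96  97 138  93 103  74  56  68  72 124 224 238 220 219 227  83 139 138
 135 130 111 136]
before 214 [ 84 105 139 103 100  73  56  66  69  79  98  98  91 133  87  88 140 138
 134 133 133 105]
before 217 [ 86 121 145  95  91  60  58  66  68  77  97  94  91 131  74  89 140 137
 133 126 109 125]
before 220 [ 88 127 143  83  94  59  59  66  66  72  88  86  90 132  74  91 140 135
 135 150 131 184]
before 223 [ 88 125 141  76  86  59  61  68  78 147 205 207 209 211 196  96 139 134
 133 144 116 142]
now 208 [ 96  93 136  84  67  68  80 102  85  79 138 138 134 135 124 135 138 136
 135 137 135 135]
now 211 [ 96  98 136  66  67  96 206 222 233 113 138 137 134 134 137 135 137 136
 135 137 135 135]
now 214 [ 85 111 136  71  68  69  89 100  84  83 138 137 134 129 111 135 138 136
 135 143 175 114]
now 217 [ 86 122 142  70  67  67  82  95  79  87 139 135 132 131 135 131 171 240
 239 237 196 123]
now 220 [ 88 129 141  58  67  66  78  89  78  88 138 135 132 127 141 232 240 239
 238 240 237 194]
now 223 [ 87 125 140  66  67 101 221 201 213  91 138 133 134 147 139 242 242 239
 240 239 241 238]
```

View pics/c8.png

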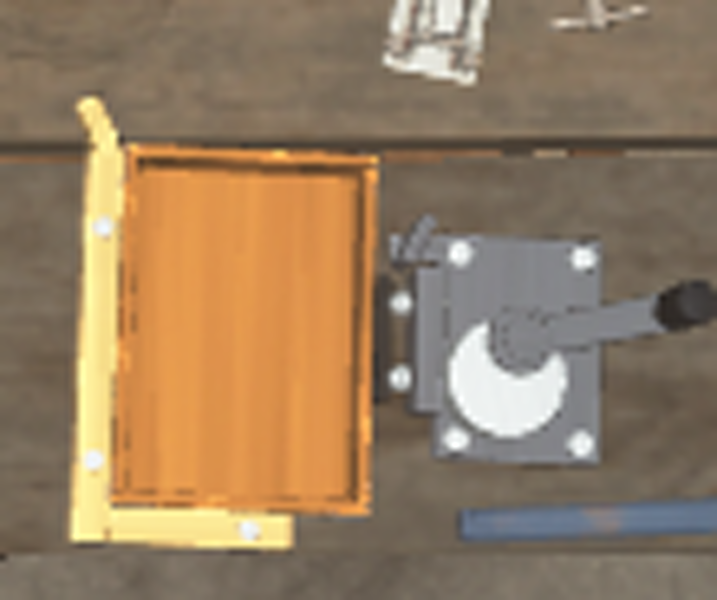

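The tray is flush with both faces and the lever points right, with the post at about (686,305). From the image, the jaw moved ~18.4 mm against the ~11.7 mm gap. The pad rods look about 6–7 mm shorter, so the pad is pushed in ≈6.6 mm, which is about half its travel, and I'll leave the lever there. Now the wedges.

step_arm --targets '[[[-0.036, 0.295, 0, 0, 0, 0.935, 0.5], [-0.036, 0.295, 0, 0, 0, 0.935, 0.5], [-0.036, 0.295, 0, 0, 0, 0.935, 0.5], [-0.036, 0.295, 0, 0, 0, 0.935, 0.5], [-0.036, 0.295, 0, 0, 0, 0.935, 0.5]]]'

```text
t: 31.22
ee_pos: [450.0, -372.2, 390.8]
orientation: [-2.833, 1.358, 0.001]
ft_force: [0.6, 0.2, 1.0]
width: 44.1
grasp_force: 0.0
```

step_arm --targets '[[[-0.036, 0.295, 0, 0, 0, 0.935, 0.5], [-0.036, 0.295, 0, 0, 0, 0.935, 0.5], [-0.036, 0.295, 0, 0, 0, 0.935, 0.5], [-0.036, 0.295, 0, 0, 0, 0.935, 0.5], [-0.036, 0.295, 0, 0, 0, 0.935, 0.5]]]'

```text
t: 31.85
ee_pos: [440.9, -298.6, 390.8]
orientation: [-3.016, 0.879, 0.001]
ft_force: [0.3, 0.0, 0.7]
width: 43.9
grasp_force: 0.0
```

step_arm --targets '[[[-0.036, 0.295, 0, 0, 0, 0.935, 0.5], [-0.036, 0.295, 0, 0, 0, 0.935, 0.5], [-0.036, 0.295, 0, 0, 0, 0.935, 0.5], [-0.036, 0.295, 0, 0, 0, 0.935, 0.5], [-0.036, 0.295, 0, 0, 0, 0.935, 0.5]]]'

```text
t: 32.48
ee_pos: [431.7, -224.9, 390.7]
orientation: [-3.118, 0.378, 0.0]
ft_force: [-0.5, 0.6, 0.1]
width: 43.8
grasp_force: 0.0
```

step_arm --targets '[[[-0.036, 0.295, 0, 0, 0, 0.935, 0.5], [-0.036, 0.295, 0, 0, 0, 0.935, 0.5], [-0.036, 0.295, 0, 0, 0, 0.935, 0.5], [-0.036, 0.295, 0, 0, 0, 0.935, 0.5], [-0.036, 0.295, 0, 0, 0, 0.935, 0.5]]]'

```text
t: 33.1
ee_pos: [422.7, -151.4, 390.6]
orientation: [-3.139, -0.135, -0.0]
ft_force: [-0.4, 0.2, 1.2]
width: 44.0
grasp_force: 0.0
```

step_arm --targets '[[[-0.036, 0.295, 0, 0, 0, 0.935, 0.5], [-0.036, 0.295, 0, 0, 0, 0.935, 0.5], [-0.036, 0.295, 0, 0, 0, 0.935, 0.5], [-0.036, 0.295, 0, 0, 0, 0.935, 0.5], [-0.036, 0.295, 0, 0, 0, 0.935, 0.5]]]'

```text
t: 33.72
ee_pos: [414.3, -78.0, 390.1]
orientation: [-3.075, -0.644, 0.0]
ft_force: [-0.1, 0.5, 1.0]
width: 43.4
grasp_force: 0.0
```

step_arm --targets '[[[-0.036, 0.295, 0, 0, 0, 0.935, 0.5], [-0.036, 0.295, 0, 0, 0, 0.935, 0.5], [-0.036, 0.295, 0, 0, 0, 0.935, 0.5], [-0.036, 0.295, 0, 0, 0, 0.935, 0.5], [-0.036, 0.295, 0, 0, 0, 0.935, 0.5]]]'

```text
t: 34.35
ee_pos: [405.3, -4.2, 390.2]
orientation: [-2.929, -1.135, -0.0]
ft_force: [-0.5, -0.6, -0.3]
width: 43.8
grasp_force: 0.0
```

step_arm --targets '[[[-0.036, 0.295, 0, 0, 0, 0.935, 0.5], [-0.036, 0.295, 0, 0, 0, 0.935, 0.5], [-0.036, 0.295, 0, 0, 0, 0.935, 0.5], [-0.036, 0.295, 0, 0, 0, 0.935, 0.5], [-0.036, 0.295, 0, 0, 0, 0.935, 0.5]]]'

```text
t: 34.98
ee_pos: [396.3, 69.5, 390.2]
orientation: [2.706, 1.596, -0.0]
ft_force: [-0.1, -0.4, -0.2]
width: 44.0
grasp_force: 0.0
```

step_arm --targets '[[[-0.036, 0.295, 0, 0, 0, 0.935, 0.5], [-0.036, 0.295, 0, 0, 0, 0.935, 0.5], [-0.036, 0.295, 0, 0, 0, 0.935, 0.5], [-0.036, 0.295, 0, 0, 0, 0.935, 0.5], [-0.036, 0.295, 0, 0, 0, 0.935, 0.5]]]'

```text
t: 35.6
ee_pos: [387.3, 143.3, 390.2]
orientation: [2.411, 2.015, 0.0]
ft_force: [-0.4, 0.1, -0.4]
width: 43.6
grasp_force: 0.0
```

```bash
cat >> h.py <<'E'
def swedges(d):
    p=np.array(d['pixels'] if 'pixels' in d else d['p']);h=cv2.cvtColor(p,cv2.COLOR_RGB2HSV)
    m=cv2.inRange(h,(10,70,165),(28,160,255));out=[]
    for c in cv2.findContours(m,cv2.RETR_EXTERNAL,cv2.CHAIN_APPROX_NONE)[0]:
        if cv2.contourArea(c)<80: continue
        mm=np.zeros_like(m);cv2.drawContours(mm,[c],-1,255,-1);y,x=np.nonzero(mm)
        w=np.array([ray(d,a,b,10)[:2] for a,b in zip(x,y)]);mu=w.mean(0)
        if not(300<mu[0]<760 and 50<mu[1]<230): continue
        ev,V=np.linalg.eigh(np.cov((w-mu).T));ax=V[:,1]*np.sign(V[1,1]);out.append((mu.round(1),round(np.degrees(np.arctan2(-ax[0],ax[1])),1),np.sqrt(12*ev).round()))
    return sorted(out,key=lambda o:o[0][0])
E
python3 st.py 387.9 139 184 -10.5
python3 - <<'E'
from h import *
print('before');[print(*w) for w in swedges(dict(np.load('pics/s7.npz')))]
print('top t4');[print(*w) for w in wedges(dict(np.load('pics/t4.npz')))]
print('now side');[print(*w) for w in swedges(snap('side','s8'))]
E
```

```text
t 35.6 tcp [387.3 143.3 390.2] phi -10.2 z [ 0. -0. -1.] F [-0.4  0.1 -0.4] w 43.6 g 0.0
need fractions [ 0.012 -0.086 -4.124]
turn rows -0.07 per half turn 45
before
[386.5 120.5] -11.3 [20. 94.]
[455.1 141.9] -2.0 [ 20. 126.]
[512.  146.8] -8.6 [ 20. 139.]
[569.2 155.7] 3.1 [ 26. 162.]
[635.8 148.3] -7.6 [ 21. 139.]
[690.9 142.8] 6.9 [ 21. 139.]
top t4
[387.9 139. ] -10.5 [ 21. 139.]
[452.3 144.2] -1.9 [ 20. 135.]
[452.7  21.3] 88.7 [ 19. 212.]
[508.9 141.4] -8.5 [ 21. 139.]
[566.5 142.1] 7.3 [ 21. 139.]
[632.9 142.9] -7.6 [ 21. 138.]
[688.8 138.6] 6.7 [ 21. 139.]
now side
[386.5 120.6] -11.2 [21. 94.]
[455.1 141.4] -2.4 [ 21. 128.]
[512.  146.4] -8.5 [ 21. 139.]
[571.7 166.1] -3.0 [ 37. 192.]
[635.8 148. ] -7.5 [ 21. 139.]
[691.  143.1] 6.8 [ 21. 139.]
```

step_arm --targets '[[[0.03, -0.04, -0.9, 0, 0, 0, 0.5], [0, 0, -0.9, 0, 0, 0, 0.5], [0, 0, -0.9, 0, 0, 0, 0.5], [0, 0, -0.9, 0, 0, 0, 0.5], [0, 0, -0.45, 0, 0, 0, 0.5]]]'

```text
t: 36.28
ee_pos: [388.4, 140.2, 185.6]
orientation: [-2.414, -2.01, 0.004]
ft_force: [-0.2, 0.7, 0.3]
width: 43.7
grasp_force: 0.0
```

step_arm --targets '[[[0, 0, -0.06, 0, 0, 0, 0.5], [0, 0, 0, 0, 0, 0, 0.2], [0, 0, 0, 0, 0, 0, 0.1], [0, 0, 0, 0, 0, 0, 0.1], [0, 0, 0, 0, 0, 0, 0.1]]]'

```text
t: 36.9
ee_pos: [389.3, 140.4, 185.6]
orientation: [2.414, 2.009, 0.003]
ft_force: [0.3, 1.5, 8.0]
width: 21.6
grasp_force: 30.0
```

step_arm --targets '[[[0, 0, 0.2, 0, 0, 0, 0.1], [0, 0, 0.6, 0, 0, 0, 0.1], [0, 0, 0.8, 0, 0, 0, 0.1], [0, 0, 0, 0, 0, 0, 0.1], [0, 0, 0, 0, 0, 0, 0.1]]]'

```text
t: 37.52
ee_pos: [388.7, 140.2, 264.9]
orientation: [2.415, 2.009, 0.001]
ft_force: [0.3, -1.2, 0.6]
width: 21.4
grasp_force: 30.0
```

```bash
python3 st.py 458.7 -26 264 -92
```

```text
t 37.52 tcp [388.7 140.2 264.9] phi -10.5 z [ 0.001  0.    -1.   ] F [ 0.3 -1.2  0.6] w 21.4 g 30.0
need fractions [ 1.4   -3.324 -0.018]
turn rows -20.38 per half turn 45
```

step_arm --targets '[[[0.07, -0.166, 0, 0, 0, -1, 0.1], [0.07, -0.166, 0, 0, 0, -1, 0.1], [0.07, -0.166, 0, 0, 0, -1, 0.1], [0.07, -0.166, 0, 0, 0, -1, 0.1], [0.07, -0.166, 0, 0, 0, -1, 0.1]]]'

```text
t: 38.15
ee_pos: [406.0, 98.4, 263.5]
orientation: [-2.728, -1.556, 0.004]
ft_force: [0.3, 0.7, 0.0]
width: 21.6
grasp_force: 30.0
```

step_arm --targets '[[[0.07, -0.166, 0, 0, 0, -1, 0.1], [0.07, -0.166, 0, 0, 0, -1, 0.1], [0.07, -0.166, 0, 0, 0, -1, 0.1], [0.07, -0.166, 0, 0, 0, -1, 0.1], [0.07, -0.166, 0, 0, 0, -1, 0.1]]]'

```text
t: 38.78
ee_pos: [423.5, 57.0, 263.4]
orientation: [-2.957, -1.059, 0.004]
ft_force: [0.2, 0.1, 0.1]
width: 21.6
grasp_force: 30.0
```

step_arm --targets '[[[0.07, -0.166, 0, 0, 0, -1, 0.1], [0.07, -0.166, 0, 0, 0, -1, 0.1], [0.07, -0.166, 0, 0, 0, -1, 0.1], [0.07, -0.166, 0, 0, 0, -1, 0.1], [0.07, -0.166, 0, 0, 0, -1, 0.1]]]'

```text
t: 39.4
ee_pos: [441.0, 15.5, 263.4]
orientation: [-3.096, -0.529, 0.004]
ft_force: [-1.0, -0.6, 0.0]
width: 21.6
grasp_force: 30.0
```

step_arm --targets '[[[0.07, -0.166, 0, 0, 0, -1, 0.1], [0.07, -0.166, 0, 0, 0, -1, 0.1], [0.07, -0.166, 0, 0, 0, -1, 0.1], [0.07, -0.166, 0, 0, 0, -1, 0.1], [0.07, -0.166, 0, 0, 0, -1, 0.1]]]'

```text
t: 40.02
ee_pos: [458.4, -25.9, 263.3]
orientation: [-3.141, 0.016, 0.005]
ft_force: [0.5, -0.0, -0.8]
width: 21.7
grasp_force: 30.0
```

```bash
python3 st.py 458.7 -26 192.6 -92; python3 -c "
from h import *
d=snap('side','s9')
cv2.imwrite('pics/c9.png',cv2.resize(d['pixels'][110:260,170:370][:,:,::-1],(800,600),interpolation=cv2.INTER_CUBIC))"
```

```text
t 40.02 tcp [458.4 -25.9 263.3] phi -90.6 z [-0.003  0.    -1.   ] F [ 0.5 -0.  -0.8] w 21.7 g 30.0
need fractions [ 0.005 -0.002 -1.414]
turn rows -0.35 per half turn 45
```

View pics/c9.png

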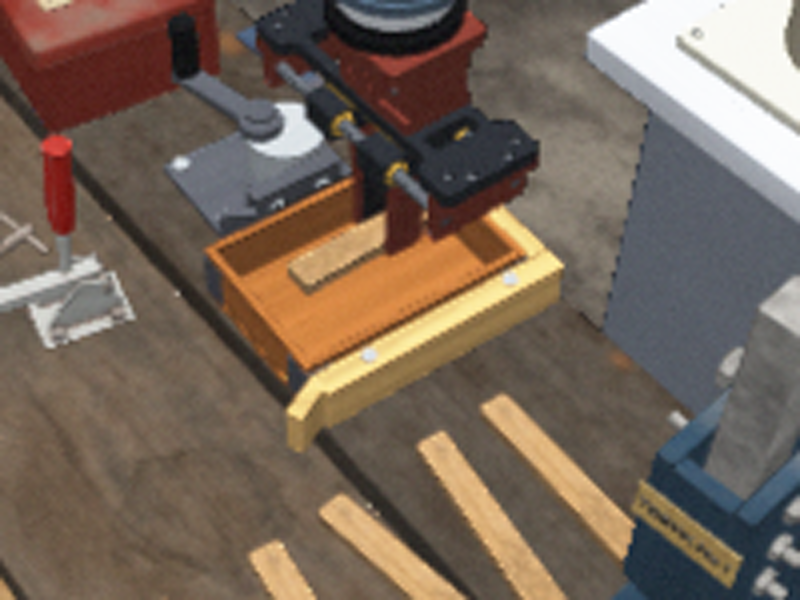

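The wedge is held over the tray, aligned with it. I'll lower and release it.

step_arm --targets '[[[0, 0, -0.5, 0, 0, -0.35, 0.1], [0, 0, -0.5, 0, 0, 0, 0.1], [0, 0, -0.3, 0, 0, 0, 0.1], [0, 0, -0.1, 0, 0, 0, 0.1], [0, 0, 0, 0, 0, 0, 0.1]]]'

```text
t: 40.7
ee_pos: [458.9, -25.6, 194.5]
orientation: [-3.141, 0.051, 0.001]
ft_force: [0.3, -0.8, -0.6]
width: 22.1
grasp_force: 30.0
```

step_arm --targets '[[[0, 0, 0, 0, 0, 0, 0.31], [0, 0, 0, 0, 0, 0, 0.31], [0, 0, 0.1, 0, 0, 0, 0.31], [0, 0, 0.5, 0, 0, 0, 0.31], [0, 0, 0.8, 0, 0, 0, 0.31]]]'

```text
t: 41.32
ee_pos: [458.4, -25.7, 265.1]
orientation: [-3.141, 0.051, 0.004]
ft_force: [0.2, 0.5, -0.9]
width: 27.1
grasp_force: 0.0
```

```bash
python3 st.py 453.5 146.5 264 -2
python3 - <<'E'
from h import *
[print(*w) for w in swedges(snap('side','s10'))]
E
```

```text
t 41.33 tcp [458.4 -25.7 265.1] phi -91.9 z [-0.002  0.    -1.   ] F [ 0.2  0.5 -0.9] w 27.1 g 0.0
need fractions [-0.099  3.444 -0.022]
turn rows 22.47 per half turn 45
[455.1 142. ] -2.1 [ 20. 126.]
[512.  146.6] -8.5 [ 20. 139.]
[569.3 155.6] 3.0 [ 26. 163.]
[635.8 148.2] -7.5 [ 21. 139.]
[690.9 142.8] 6.9 [ 21. 139.]
```

step_arm --targets '[[[-0.004, 0.138, 0, 0, 0, 0.9, 0.5], [-0.004, 0.138, 0, 0, 0, 0.9, 0.5], [-0.004, 0.138, 0, 0, 0, 0.9, 0.5], [-0.004, 0.138, 0, 0, 0, 0.9, 0.5], [-0.004, 0.138, 0, 0, 0, 0.9, 0.5]]]'

```text
t: 42.0
ee_pos: [457.9, 9.0, 265.1]
orientation: [3.11, 0.444, 0.001]
ft_force: [-0.2, 0.8, 0.2]
width: 44.0
grasp_force: 0.0
```

step_arm --targets '[[[-0.004, 0.138, 0, 0, 0, 0.9, 0.5], [-0.004, 0.138, 0, 0, 0, 0.9, 0.5], [-0.004, 0.138, 0, 0, 0, 0.9, 0.5], [-0.004, 0.138, 0, 0, 0, 0.9, 0.5], [-0.004, 0.138, 0, 0, 0, 0.9, 0.5]]]'

```text
t: 42.62
ee_pos: [456.9, 43.5, 265.1]
orientation: [3.002, 0.925, 0.001]
ft_force: [0.8, 0.7, -0.5]
width: 43.9
grasp_force: 0.0
```

step_arm --targets '[[[-0.004, 0.138, 0, 0, 0, 0.9, 0.5], [-0.004, 0.138, 0, 0, 0, 0.9, 0.5], [-0.004, 0.138, 0, 0, 0, 0.9, 0.5], [-0.004, 0.138, 0, 0, 0, 0.9, 0.5], [-0.004, 0.138, 0, 0, 0, 0.9, 0.5]]]'

```text
t: 43.25
ee_pos: [455.9, 78.0, 265.1]
orientation: [2.821, 1.383, 0.001]
ft_force: [-0.1, -0.0, -0.4]
width: 43.7
grasp_force: 0.0
```

step_arm --targets '[[[-0.004, 0.138, 0, 0, 0, 0.9, 0.5], [-0.004, 0.138, 0, 0, 0, 0.9, 0.5], [-0.004, 0.138, 0, 0, 0, 0.9, 0.5], [-0.004, 0.138, 0, 0, 0, 0.9, 0.5], [-0.004, 0.138, 0, 0, 0, 0.9, 0.5]]]'

```text
t: 43.88
ee_pos: [454.9, 112.5, 265.1]
orientation: [2.569, 1.807, 0.001]
ft_force: [-0.5, -0.7, -0.2]
width: 44.0
grasp_force: 0.0
```

step_arm --targets '[[[-0.004, 0.138, 0, 0, 0, 0.9, 0.5], [-0.004, 0.138, 0, 0, 0, 0.9, 0.5], [-0.004, 0.138, 0, 0, 0, 0.9, 0.5], [-0.004, 0.138, 0, 0, 0, 0.9, 0.5], [-0.004, 0.138, 0, 0, 0, 0.9, 0.5]]]'

```text
t: 44.5
ee_pos: [453.9, 147.0, 265.1]
orientation: [2.255, 2.187, 0.001]
ft_force: [-0.1, 0.4, -0.2]
width: 43.8
grasp_force: 0.0
```

```bash
python3 st.py 453.5 146.5 185 -2
python3 - <<'E'
from h import *
[print(*w) for w in swedges(snap('side','s11'))]
E
```

```text
t 44.5 tcp [453.9 147.  265.1] phi -1.8 z [ 0.001  0.    -1.   ] F [-0.1  0.4 -0.2] w 43.8 g 0.0
need fractions [-0.008 -0.01  -1.602]
turn rows -0.06 per half turn 45
[455.7 146.1] -0.6 [ 20. 119.]
[512.  146.7] -8.5 [ 20. 139.]
[569.2 155.4] 3.1 [ 26. 162.]
[635.8 148.3] -7.6 [ 21. 139.]
[690.9 142.8] 6.9 [ 21. 139.]
```

step_arm --targets '[[[0, 0, -0.6, 0, 0, 0, 0.5], [0, 0, -0.6, 0, 0, 0, 0.5], [0, 0, -0.3, 0, 0, 0, 0.5], [0, 0, -0.1, 0, 0, 0, 0.5], [0, 0, 0, 0, 0, 0, 0.2]]]'

```text
t: 45.18
ee_pos: [454.1, 146.8, 184.9]
orientation: [2.258, 2.184, 0.0]
ft_force: [0.4, 0.4, 0.2]
width: 36.9
grasp_force: 0.0
```

step_arm --targets '[[[0, 0, 0, 0, 0, 0, 0.1], [0, 0, 0, 0, 0, 0, 0.1], [0, 0, 0, 0, 0, 0, 0.1], [0, 0, 0.6, 0, 0, 0, 0.1], [0, 0, 1, 0, 0, 0, 0.1]]]'

```text
t: 45.8
ee_pos: [453.3, 146.6, 264.5]
orientation: [-2.256, -2.184, 0.005]
ft_force: [0.9, -0.5, 0.5]
width: 21.7
grasp_force: 30.0
```

step_arm --targets '[[[0.003, -0.172, 0, 0, 0, -0.9, 0.1], [0.003, -0.172, 0, 0, 0, -0.9, 0.1], [0.003, -0.172, 0, 0, 0, -0.9, 0.1], [0.003, -0.172, 0, 0, 0, -0.9, 0.1], [0.003, -0.172, 0, 0, 0, -0.9, 0.1]]]'

```text
t: 46.42
ee_pos: [454.6, 103.5, 264.9]
orientation: [2.573, 1.802, 0.0]
ft_force: [-0.5, 0.1, 0.6]
width: 21.6
grasp_force: 30.0
```

step_arm --targets '[[[0.003, -0.172, 0, 0, 0, -0.9, 0.1], [0.003, -0.172, 0, 0, 0, -0.9, 0.1], [0.003, -0.172, 0, 0, 0, -0.9, 0.1], [0.003, -0.172, 0, 0, 0, -0.9, 0.1], [0.003, -0.172, 0, 0, 0, -0.9, 0.1]]]'

```text
t: 47.05
ee_pos: [455.3, 60.5, 264.8]
orientation: [2.824, 1.377, 0.0]
ft_force: [-0.7, -0.1, 0.2]
width: 21.9
grasp_force: 30.0
```

step_arm --targets '[[[0.003, -0.172, 0, 0, 0, -0.9, 0.1], [0.003, -0.172, 0, 0, 0, -0.9, 0.1], [0.003, -0.172, 0, 0, 0, -0.9, 0.1], [0.003, -0.172, 0, 0, 0, -0.9, 0.1], [0.003, -0.172, 0, 0, 0, -0.9, 0.1]]]'

```text
t: 47.68
ee_pos: [456.1, 17.5, 264.8]
orientation: [3.004, 0.919, 0.0]
ft_force: [0.7, 0.8, -0.5]
width: 21.4
grasp_force: 30.0
```

step_arm --targets '[[[0.003, -0.172, 0, 0, 0, -0.9, 0.1], [0.003, -0.172, 0, 0, 0, -0.9, 0.1], [0.003, -0.172, 0, 0, 0, -0.9, 0.1], [0.003, -0.172, 0, 0, 0, -0.9, 0.1], [0.003, -0.172, 0, 0, 0, -0.9, 0.1]]]'

```text
t: 48.3
ee_pos: [456.8, -25.5, 264.8]
orientation: [3.111, 0.437, 0.0]
ft_force: [0.1, -0.2, -0.6]
width: 21.3
grasp_force: 30.0
```

step_arm --targets '[[[0.003, -0.172, 0, 0, 0, -0.9, 0.1], [0.003, -0.172, 0, 0, 0, -0.9, 0.1], [0.003, -0.172, 0, 0, 0, -0.9, 0.1], [0.003, -0.172, 0, 0, 0, -0.9, 0.1], [0.003, -0.172, 0, 0, 0, -0.9, 0.1]]]'

```text
t: 48.92
ee_pos: [457.6, -68.5, 264.8]
orientation: [3.141, -0.055, 0.0]
ft_force: [-0.2, -0.7, -0.5]
width: 21.4
grasp_force: 30.0
```

```bash
python3 st.py 457.3 -68 193 -92; python3 -c "
from h import *
d=snap('side','s12')
[print(*w) for w in swedges(d)]"
```

```text
t 48.92 tcp [457.6 -68.5 264.8] phi -92.0 z [ 0. -0. -1.] F [-0.2 -0.7 -0.5] w 21.4 g 30.0
need fractions [-0.005  0.01  -1.437]
turn rows -0.0 per half turn 45
[512.1 146.7] -8.5 [ 20. 139.]
[571.7 165.6] -2.9 [ 37. 191.]
[635.8 148.2] -7.6 [ 21. 139.]
[690.9 142.8] 6.9 [ 21. 139.]
```

step_arm --targets '[[[0, 0, -0.5, 0, 0, 0, 0.1], [0, 0, -0.5, 0, 0, 0, 0.1], [0, 0, -0.34, 0, 0, 0, 0.1], [0, 0, -0.1, 0, 0, 0, 0.1], [0, 0, 0, 0, 0, 0, 0.1]]]'

```text
t: 49.6
ee_pos: [457.7, -68.1, 192.7]
orientation: [-3.141, 0.051, 0.0]
ft_force: [0.5, 0.1, -0.3]
width: 21.6
grasp_force: 30.0
```

step_arm --targets '[[[0, 0, 0, 0, 0, 0, 0.31], [0, 0, 0, 0, 0, 0, 0.31], [0, 0, 0.1, 0, 0, 0, 0.31], [0, 0, 0.5, 0, 0, 0, 0.31], [0, 0, 0.84, 0, 0, 0, 0.31]]]'

```text
t: 50.22
ee_pos: [457.2, -68.2, 265.0]
orientation: [-3.141, 0.051, 0.004]
ft_force: [1.0, -0.3, -0.4]
width: 27.2
grasp_force: 0.0
```

step_arm --targets '[[[0.0424, 0.17, 0, 0, 0, 0.835, 0.5], [0.0424, 0.17, 0, 0, 0, 0.835, 0.5], [0.0424, 0.17, 0, 0, 0, 0.835, 0.5], [0.0424, 0.17, 0, 0, 0, 0.835, 0.5], [0.0424, 0.17, 0, 0, 0, 0.835, 0.5]]]'

```text
t: 50.85
ee_pos: [468.3, -25.4, 265.2]
orientation: [3.115, 0.408, 0.001]
ft_force: [0.1, -0.4, 0.3]
width: 43.8
grasp_force: 0.0
```

step_arm --targets '[[[0.0424, 0.17, 0, 0, 0, 0.835, 0.5], [0.0424, 0.17, 0, 0, 0, 0.835, 0.5], [0.0424, 0.17, 0, 0, 0, 0.835, 0.5], [0.0424, 0.17, 0, 0, 0, 0.835, 0.5], [0.0424, 0.17, 0, 0, 0, 0.835, 0.5]]]'

```text
t: 51.48
ee_pos: [478.9, 17.0, 265.2]
orientation: [3.022, 0.856, 0.001]
ft_force: [0.1, -0.6, 0.6]
width: 43.8
grasp_force: 0.0
```

step_arm --targets '[[[0.0424, 0.17, 0, 0, 0, 0.835, 0.5], [0.0424, 0.17, 0, 0, 0, 0.835, 0.5], [0.0424, 0.17, 0, 0, 0, 0.835, 0.5], [0.0424, 0.17, 0, 0, 0, 0.835, 0.5], [0.0424, 0.17, 0, 0, 0, 0.835, 0.5]]]'

```text
t: 52.1
ee_pos: [489.5, 59.5, 265.2]
orientation: [2.866, 1.286, 0.001]
ft_force: [-0.8, 0.9, -0.5]
width: 44.2
grasp_force: 0.0
```

step_arm --targets '[[[0.0424, 0.17, 0, 0, 0, 0.835, 0.5], [0.0424, 0.17, 0, 0, 0, 0.835, 0.5], [0.0424, 0.17, 0, 0, 0, 0.835, 0.5], [0.0424, 0.17, 0, 0, 0, 0.835, 0.5], [0.0424, 0.17, 0, 0, 0, 0.835, 0.5]]]'

```text
t: 52.72
ee_pos: [500.1, 102.1, 265.2]
orientation: [2.649, 1.689, 0.001]
ft_force: [0.8, -0.9, 0.2]
width: 44.1
grasp_force: 0.0
```

step_arm --targets '[[[0.0424, 0.17, 0, 0, 0, 0.835, 0.5], [0.0424, 0.17, 0, 0, 0, 0.835, 0.5], [0.0424, 0.17, 0, 0, 0, 0.835, 0.5], [0.0424, 0.17, 0, 0, 0, 0.835, 0.5], [0.0424, 0.17, 0, 0, 0, 0.835, 0.5]]]'

```text
t: 53.35
ee_pos: [510.7, 144.5, 265.2]
orientation: [2.376, 2.056, 0.001]
ft_force: [0.3, -0.2, 0.7]
width: 43.7
grasp_force: 0.0
```

```bash
python3 st.py 510.5 144 185 -8.5; python3 -c "
from h import *
d=snap('side','s13')
cv2.imwrite('pics/c10.png',cv2.resize(d['pixels'][110:260,170:370][:,:,::-1],(800,600),interpolation=cv2.INTER_CUBIC))
[print(*w) for w in swedges(d)]"
```

```text
t 53.35 tcp [510.7 144.5 265.2] phi -8.3 z [ 0.  0. -1.] F [ 0.3 -0.2  0.7] w 43.7 g 0.0
need fractions [-0.003 -0.011 -1.604]
turn rows -0.06 per half turn 45
[514.1 156.4] -7.0 [ 20. 124.]
[569.2 155.4] 3.2 [ 26. 162.]
[635.8 148.4] -7.5 [ 21. 139.]
[690.9 142.8] 6.9 [ 21. 139.]
```

View pics/c10.png

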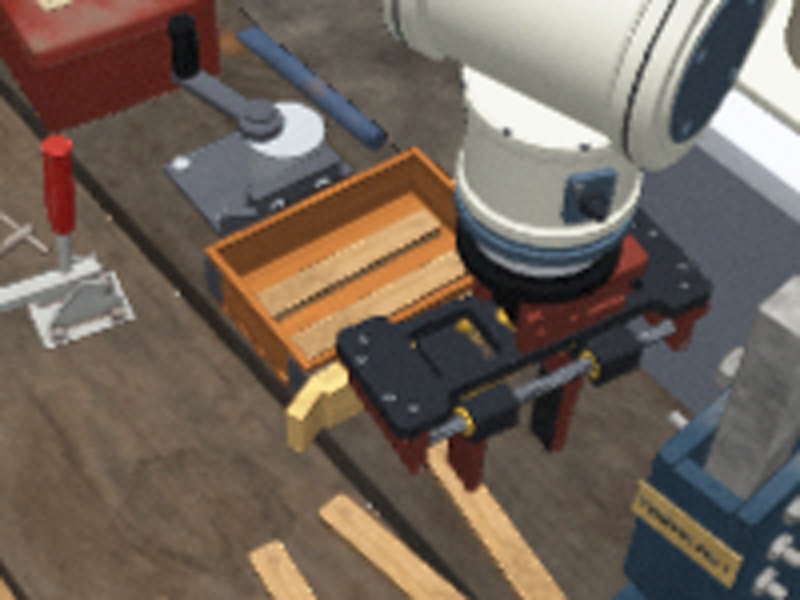

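Two wedges lie flat and parallel in the tray, in two columns. On to the third.

step_arm --targets '[[[0, 0, -0.6, 0, 0, 0, 0.5], [0, 0, -0.6, 0, 0, 0, 0.5], [0, 0, -0.3, 0, 0, 0, 0.5], [0, 0, -0.1, 0, 0, 0, 0.5], [0, 0, 0, 0, 0, 0, 0.2]]]'

```text
t: 54.02
ee_pos: [510.9, 144.3, 185.0]
orientation: [2.378, 2.053, 0.0]
ft_force: [-0.5, -0.1, -0.6]
width: 37.1
grasp_force: 0.0
```

step_arm --targets '[[[0, 0, 0, 0, 0, 0, 0.1], [0, 0, 0, 0, 0, 0, 0.1], [0, 0, 0, 0, 0, 0, 0.1], [0, 0, 0.6, 0, 0, 0, 0.1], [0, 0, 1, 0, 0, 0, 0.1]]]'

```text
t: 54.65
ee_pos: [509.9, 144.1, 264.3]
orientation: [-2.376, -2.052, 0.005]
ft_force: [1.1, -0.9, 1.1]
width: 21.7
grasp_force: 30.0
```

step_arm --targets '[[[-0.0416, -0.1364, 0, 0, 0, -0.836, 0.1], [-0.0416, -0.1364, 0, 0, 0, -0.836, 0.1], [-0.0416, -0.1364, 0, 0, 0, -0.836, 0.1], [-0.0416, -0.1364, 0, 0, 0, -0.836, 0.1], [-0.0416, -0.1364, 0, 0, 0, -0.836, 0.1]]]'

```text
t: 55.28
ee_pos: [500.1, 110.0, 264.8]
orientation: [-2.653, -1.683, 0.0]
ft_force: [0.5, 0.3, -0.1]
width: 21.5
grasp_force: 30.0
```

step_arm --targets '[[[-0.0416, -0.1364, 0, 0, 0, -0.836, 0.1], [-0.0416, -0.1364, 0, 0, 0, -0.836, 0.1], [-0.0416, -0.1364, 0, 0, 0, -0.836, 0.1], [-0.0416, -0.1364, 0, 0, 0, -0.836, 0.1], [-0.0416, -0.1364, 0, 0, 0, -0.836, 0.1]]]'

```text
t: 55.9
ee_pos: [489.7, 75.9, 264.8]
orientation: [2.869, 1.28, 0.0]
ft_force: [0.3, 0.2, -1.0]
width: 21.6
grasp_force: 30.0
```

step_arm --targets '[[[-0.0416, -0.1364, 0, 0, 0, -0.836, 0.1], [-0.0416, -0.1364, 0, 0, 0, -0.836, 0.1], [-0.0416, -0.1364, 0, 0, 0, -0.836, 0.1], [-0.0416, -0.1364, 0, 0, 0, -0.836, 0.1], [-0.0416, -0.1364, 0, 0, 0, -0.836, 0.1]]]'

```text
t: 56.52
ee_pos: [479.3, 41.8, 264.8]
orientation: [3.025, 0.849, 0.0]
ft_force: [0.8, -0.3, 0.6]
width: 21.3
grasp_force: 30.0
```

step_arm --targets '[[[-0.0416, -0.1364, 0, 0, 0, -0.836, 0.1], [-0.0416, -0.1364, 0, 0, 0, -0.836, 0.1], [-0.0416, -0.1364, 0, 0, 0, -0.836, 0.1], [-0.0416, -0.1364, 0, 0, 0, -0.836, 0.1], [-0.0416, -0.1364, 0, 0, 0, -0.836, 0.1]]]'

```text
t: 57.15
ee_pos: [468.9, 7.7, 264.8]
orientation: [3.116, 0.4, 0.0]
ft_force: [-0.0, 0.6, -0.3]
width: 21.6
grasp_force: 30.0
```

step_arm --targets '[[[-0.0416, -0.1364, 0, 0, 0, -0.836, 0.1], [-0.0416, -0.1364, 0, 0, 0, -0.836, 0.1], [-0.0416, -0.1364, 0, 0, 0, -0.836, 0.1], [-0.0416, -0.1364, 0, 0, 0, -0.836, 0.1], [-0.0416, -0.1364, 0, 0, 0, -0.836, 0.1]]]'

```text
t: 57.78
ee_pos: [458.5, -26.4, 264.8]
orientation: [-3.141, 0.057, -0.0]
ft_force: [0.2, -0.2, 0.1]
width: 21.2
grasp_force: 30.0
```

```bash
python3 st.py 458.7 -26 203 -92; python3 -c "
from h import *
d=snap('side','s14')
[print(*w) for w in swedges(d)]"
```

```text
t 57.77 tcp [458.5 -26.4 264.8] phi -92.1 z [ 0.  0. -1.] F [ 0.2 -0.2  0.1] w 21.2 g 30.0
need fractions [ 0.004  0.008 -1.236]
turn rows 0.02 per half turn 45
[571.7 165.6] -2.9 [ 37. 191.]
[635.9 148.2] -7.6 [ 21. 139.]
[690.9 142.8] 6.9 [ 21. 139.]
```

step_arm --targets '[[[0, 0, -0.5, 0, 0, 0, 0.1], [0, 0, -0.5, 0, 0, 0, 0.1], [0, 0, -0.2, 0, 0, 0, 0.1], [0, 0, -0.05, 0, 0, 0, 0.1], [0, 0, 0, 0, 0, 0, 0.1]]]'

```text
t: 58.45
ee_pos: [458.9, -26.2, 202.6]
orientation: [3.141, -0.054, 0.001]
ft_force: [0.2, -0.4, -0.2]
width: 21.4
grasp_force: 30.0
```

step_arm --targets '[[[0, 0, 0, 0, 0, 0, 0.31], [0, 0, 0, 0, 0, 0, 0.31], [0, 0, 0.1, 0, 0, 0, 0.31], [0, 0, 0.4, 0, 0, 0, 0.31], [0, 0, 0.75, 0, 0, 0, 0.31]]]'

```text
t: 59.08
ee_pos: [458.2, -26.2, 264.8]
orientation: [-3.141, 0.054, 0.004]
ft_force: [-0.2, -0.7, -1.1]
width: 27.2
grasp_force: 0.0
```

step_arm --targets '[[[0.0877, 0.1366, 0, 0, 0, 0.993, 0.5], [0.0877, 0.1366, 0, 0, 0, 0.993, 0.5], [0.0877, 0.1366, 0, 0, 0, 0.993, 0.5], [0.0877, 0.1366, 0, 0, 0, 0.993, 0.5], [0.0877, 0.1366, 0, 0, 0, 0.993, 0.5]]]'

```text
t: 59.7
ee_pos: [480.7, 8.2, 265.1]
orientation: [3.103, 0.492, 0.001]
ft_force: [-0.2, -0.7, -0.3]
width: 43.9
grasp_force: 0.0
```

step_arm --targets '[[[0.0877, 0.1366, 0, 0, 0, 0.993, 0.5], [0.0877, 0.1366, 0, 0, 0, 0.993, 0.5], [0.0877, 0.1366, 0, 0, 0, 0.993, 0.5], [0.0877, 0.1366, 0, 0, 0, 0.993, 0.5], [0.0877, 0.1366, 0, 0, 0, 0.993, 0.5]]]'

```text
t: 60.32
ee_pos: [502.6, 42.3, 265.1]
orientation: [2.971, 1.02, 0.0]
ft_force: [0.2, 0.4, 0.5]
width: 43.8
grasp_force: 0.0
```

step_arm --targets '[[[0.0877, 0.1366, 0, 0, 0, 0.993, 0.5], [0.0877, 0.1366, 0, 0, 0, 0.993, 0.5], [0.0877, 0.1366, 0, 0, 0, 0.993, 0.5], [0.0877, 0.1366, 0, 0, 0, 0.993, 0.5], [0.0877, 0.1366, 0, 0, 0, 0.993, 0.5]]]'

```text
t: 60.95
ee_pos: [524.5, 76.5, 265.1]
orientation: [2.751, 1.517, 0.0]
ft_force: [0.0, -0.1, -0.3]
width: 44.1
grasp_force: 0.0
```

step_arm --targets '[[[0.0877, 0.1366, 0, 0, 0, 0.993, 0.5], [0.0877, 0.1366, 0, 0, 0, 0.993, 0.5], [0.0877, 0.1366, 0, 0, 0, 0.993, 0.5], [0.0877, 0.1366, 0, 0, 0, 0.993, 0.5], [0.0877, 0.1366, 0, 0, 0, 0.993, 0.5]]]'

```text
t: 61.58
ee_pos: [546.4, 110.6, 265.1]
orientation: [2.448, 1.968, 0.0]
ft_force: [0.0, -0.7, -0.9]
width: 43.9
grasp_force: 0.0
```

step_arm --targets '[[[0.0877, 0.1366, 0, 0, 0, 0.993, 0.5], [0.0877, 0.1366, 0, 0, 0, 0.993, 0.5], [0.0877, 0.1366, 0, 0, 0, 0.993, 0.5], [0.0877, 0.1366, 0, 0, 0, 0.993, 0.5], [0.0877, 0.1366, 0, 0, 0, 0.993, 0.5]]]'

```text
t: 62.2
ee_pos: [568.3, 144.8, 265.1]
orientation: [2.072, 2.361, 0.0]
ft_force: [-0.1, -0.0, -0.5]
width: 43.8
grasp_force: 0.0
```

```bash
python3 st.py 568 144.5 185 7.3; python3 -c "
from h import *
d=snap('side','s15')
[print(*w) for w in swedges(d)]"
```

```text
t 62.2 tcp [568.3 144.8 265.1] phi 7.5 z [ 0.  0. -1.] F [-0.1 -0.  -0.5] w 43.8 g 0.0
need fractions [-0.006 -0.005 -1.602]
turn rows -0.04 per half turn 45
[567.4 176.5] 0.8 [ 26. 120.]
[635.8 148.6] -7.5 [ 20. 139.]
[690.9 142.8] 6.9 [ 21. 139.]
```

step_arm --targets '[[[0, 0, -0.6, 0, 0, 0, 0.5], [0, 0, -0.6, 0, 0, 0, 0.5], [0, 0, -0.3, 0, 0, 0, 0.5], [0, 0, -0.1, 0, 0, 0, 0.5], [0, 0, 0, 0, 0, 0, 0.2]]]'

```text
t: 62.88
ee_pos: [568.5, 144.6, 185.1]
orientation: [2.075, 2.358, 0.0]
ft_force: [0.4, 0.0, 0.4]
width: 37.5
grasp_force: 0.0
```

step_arm --targets '[[[0, 0, 0, 0, 0, 0, 0.1], [0, 0, 0, 0, 0, 0, 0.1], [0, 0, 0, 0, 0, 0, 0.1], [0, 0, 0.6, 0, 0, 0, 0.1], [0, 0, 1, 0, 0, 0, 0.1]]]'

```text
t: 63.5
ee_pos: [567.5, 144.4, 264.0]
orientation: [-2.073, -2.357, 0.005]
ft_force: [1.4, -0.1, 0.2]
width: 22.1
grasp_force: 30.0
```

step_arm --targets '[[[-0.0886, -0.1702, 0, 0, 0, -0.995, 0.1], [-0.0886, -0.1702, 0, 0, 0, -0.995, 0.1], [-0.0886, -0.1702, 0, 0, 0, -0.995, 0.1], [-0.0886, -0.1702, 0, 0, 0, -0.995, 0.1], [-0.0886, -0.1702, 0, 0, 0, -0.995, 0.1]]]'

```text
t: 64.12
ee_pos: [545.9, 101.7, 264.7]
orientation: [-2.454, -1.962, -0.0]
ft_force: [0.2, 0.1, 0.1]
width: 21.4
grasp_force: 30.0
```

step_arm --targets '[[[-0.0886, -0.1702, 0, 0, 0, -0.995, 0.1], [-0.0886, -0.1702, 0, 0, 0, -0.995, 0.1], [-0.0886, -0.1702, 0, 0, 0, -0.995, 0.1], [-0.0886, -0.1702, 0, 0, 0, -0.995, 0.1], [-0.0886, -0.1702, 0, 0, 0, -0.995, 0.1]]]'

```text
t: 64.75
ee_pos: [523.7, 59.2, 264.8]
orientation: [-2.756, -1.509, -0.0]
ft_force: [0.5, 0.1, 0.3]
width: 21.6
grasp_force: 30.0
```

step_arm --targets '[[[-0.0886, -0.1702, 0, 0, 0, -0.995, 0.1], [-0.0886, -0.1702, 0, 0, 0, -0.995, 0.1], [-0.0886, -0.1702, 0, 0, 0, -0.995, 0.1], [-0.0886, -0.1702, 0, 0, 0, -0.995, 0.1], [-0.0886, -0.1702, 0, 0, 0, -0.995, 0.1]]]'

```text
t: 65.38
ee_pos: [501.6, 16.6, 264.8]
orientation: [2.975, 1.01, 0.0]
ft_force: [0.4, 0.8, 0.0]
width: 21.6
grasp_force: 30.0
```

step_arm --targets '[[[-0.0886, -0.1702, 0, 0, 0, -0.995, 0.1], [-0.0886, -0.1702, 0, 0, 0, -0.995, 0.1], [-0.0886, -0.1702, 0, 0, 0, -0.995, 0.1], [-0.0886, -0.1702, 0, 0, 0, -0.995, 0.1], [-0.0886, -0.1702, 0, 0, 0, -0.995, 0.1]]]'

```text
t: 66.0
ee_pos: [479.5, -25.9, 264.8]
orientation: [3.105, 0.48, 0.0]
ft_force: [-0.9, 0.0, 0.4]
width: 21.7
grasp_force: 30.0
```

step_arm --targets '[[[-0.0886, -0.1702, 0, 0, 0, -0.995, 0.1], [-0.0886, -0.1702, 0, 0, 0, -0.995, 0.1], [-0.0886, -0.1702, 0, 0, 0, -0.995, 0.1], [-0.0886, -0.1702, 0, 0, 0, -0.995, 0.1], [-0.0886, -0.1702, 0, 0, 0, -0.995, 0.1]]]'

```text
t: 66.62
ee_pos: [457.3, -68.5, 264.8]
orientation: [3.141, -0.063, 0.0]
ft_force: [0.4, 0.4, -0.6]
width: 21.4
grasp_force: 30.0
```

```bash
python3 st.py 457.3 -68 203 -92; python3 -c "
from h import *
d=snap('side','s16')
[print(*w) for w in swedges(d)]"
```

```text
t 66.62 tcp [457.3 -68.5 264.8] phi -92.3 z [ 0. -0. -1.] F [ 0.4  0.4 -0.6] w 21.4 g 30.0
need fractions [-0.     0.009 -1.236]
turn rows 0.08 per half turn 45
[635.8 148.2] -7.5 [ 21. 139.]
[690.9 142.8] 6.9 [ 21. 139.]
```

step_arm --targets '[[[0, 0, -0.5, 0, 0, 0.08, 0.1], [0, 0, -0.5, 0, 0, 0, 0.1], [0, 0, -0.2, 0, 0, 0, 0.1], [0, 0, -0.05, 0, 0, 0, 0.1], [0, 0, 0, 0, 0, 0, 0.1]]]'

```text
t: 67.3
ee_pos: [457.8, -68.2, 202.6]
orientation: [3.141, -0.05, 0.001]
ft_force: [0.1, -0.2, -0.2]
width: 21.8
grasp_force: 30.0
```

step_arm --targets '[[[0, 0, 0, 0, 0, 0, 0.31], [0, 0, 0, 0, 0, 0, 0.31], [0, 0, 0.1, 0, 0, 0, 0.31], [0, 0, 0.4, 0, 0, 0, 0.31], [0, 0, 0.75, 0, 0, 0, 0.31]]]'

```text
t: 67.92
ee_pos: [457.0, -68.1, 264.8]
orientation: [-3.141, 0.051, 0.004]
ft_force: [0.0, 0.8, -0.3]
width: 27.5
grasp_force: 0.0
```

step_arm --targets '[[[0.1416, 0.171, 0, 0, 0, 0.846, 0.5], [0.1416, 0.171, 0, 0, 0, 0.846, 0.5], [0.1416, 0.171, 0, 0, 0, 0.846, 0.5], [0.1416, 0.171, 0, 0, 0, 0.846, 0.5], [0.1416, 0.171, 0, 0, 0, 0.846, 0.5]]]'

```text
t: 68.55
ee_pos: [493.1, -25.2, 265.1]
orientation: [3.114, 0.415, 0.001]
ft_force: [0.6, 0.0, 0.7]
width: 43.7
grasp_force: 0.0
```

step_arm --targets '[[[0.1416, 0.171, 0, 0, 0, 0.846, 0.5], [0.1416, 0.171, 0, 0, 0, 0.846, 0.5], [0.1416, 0.171, 0, 0, 0, 0.846, 0.5], [0.1416, 0.171, 0, 0, 0, 0.846, 0.5], [0.1416, 0.171, 0, 0, 0, 0.846, 0.5]]]'

```text
t: 69.18
ee_pos: [528.5, 17.6, 265.1]
orientation: [3.019, 0.869, 0.0]
ft_force: [0.3, -0.6, 1.3]
width: 43.8
grasp_force: 0.0
```

step_arm --targets '[[[0.1416, 0.171, 0, 0, 0, 0.846, 0.5], [0.1416, 0.171, 0, 0, 0, 0.846, 0.5], [0.1416, 0.171, 0, 0, 0, 0.846, 0.5], [0.1416, 0.171, 0, 0, 0, 0.846, 0.5], [0.1416, 0.171, 0, 0, 0, 0.846, 0.5]]]'

```text
t: 69.8
ee_pos: [563.9, 60.3, 265.1]
orientation: [2.858, 1.303, 0.0]
ft_force: [0.6, -1.2, 0.1]
width: 44.2
grasp_force: 0.0
```

step_arm --targets '[[[0.1416, 0.171, 0, 0, 0, 0.846, 0.5], [0.1416, 0.171, 0, 0, 0, 0.846, 0.5], [0.1416, 0.171, 0, 0, 0, 0.846, 0.5], [0.1416, 0.171, 0, 0, 0, 0.846, 0.5], [0.1416, 0.171, 0, 0, 0, 0.846, 0.5]]]'

```text
t: 70.42
ee_pos: [599.3, 103.1, 265.1]
orientation: [2.636, 1.71, 0.0]
ft_force: [0.2, -0.3, 0.8]
width: 44.3
grasp_force: 0.0
```

step_arm --targets '[[[0.1416, 0.171, 0, 0, 0, 0.846, 0.5], [0.1416, 0.171, 0, 0, 0, 0.846, 0.5], [0.1416, 0.171, 0, 0, 0, 0.846, 0.5], [0.1416, 0.171, 0, 0, 0, 0.846, 0.5], [0.1416, 0.171, 0, 0, 0, 0.846, 0.5]]]'

```text
t: 71.05
ee_pos: [634.6, 145.8, 265.0]
orientation: [-2.356, -2.079, 0.0]
ft_force: [-0.4, 0.4, 0.5]
width: 44.0
grasp_force: 0.0
```

```bash
python3 st.py 634.3 145.5 185 -7.6; python3 -c "
from h import *
d=snap('side','s17')
cv2.imwrite('pics/c11.png',cv2.resize(d['pixels'][110:320,150:430][:,:,::-1],(800,600),interpolation=cv2.INTER_CUBIC))
[print(*w) for w in swedges(d)]"
```

```text
t 71.05 tcp [634.6 145.8 265. ] phi -7.1 z [-0.  0. -1.] F [-0.4  0.4  0.5] w 44.0 g 0.0
need fractions [-0.007 -0.006 -1.601]
turn rows -0.11 per half turn 45
[637.6 165.5] -9.2 [ 20. 103.]
[690.9 142.9] 6.9 [ 21. 139.]
```

View pics/c11.png

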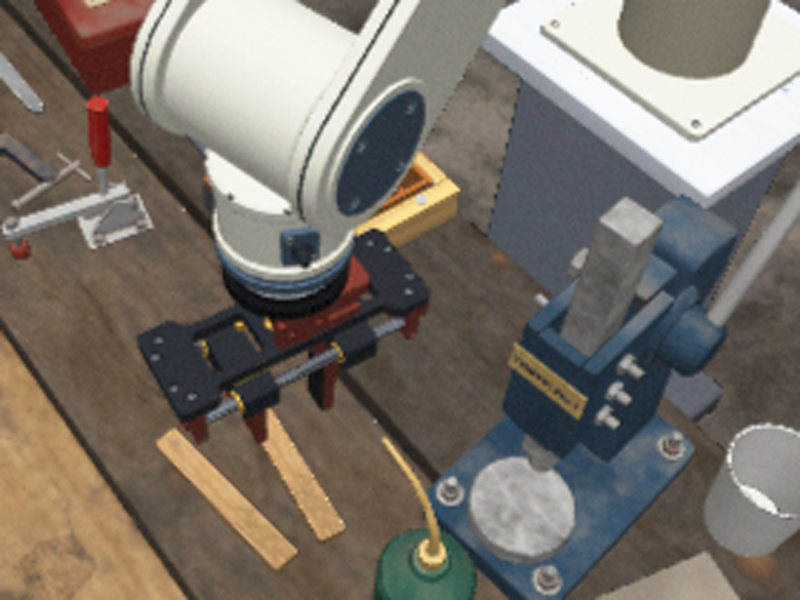

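step_arm --targets '[[[0, 0, -0.6, 0, 0, -0.1, 0.5], [0, 0, -0.6, 0, 0, 0, 0.5], [0, 0, -0.3, 0, 0, 0, 0.5], [0, 0, -0.1, 0, 0, 0, 0.5], [0, 0, 0, 0, 0, 0, 0.2]]]'

```text
t: 71.72
ee_pos: [634.8, 145.5, 185.1]
orientation: [2.365, 2.068, 0.001]
ft_force: [0.1, -0.5, 0.5]
width: 37.1
grasp_force: 0.0
```

step_arm --targets '[[[0, 0, 0, 0, 0, 0, 0.1], [0, 0, 0, 0, 0, 0, 0.1], [0, 0, 0, 0, 0, 0, 0.1], [0, 0, 0.6, 0, 0, 0, 0.1], [0, 0, 1, 0, 0, 0, 0.1]]]'

```text
t: 72.35
ee_pos: [633.7, 145.3, 263.7]
orientation: [-2.363, -2.067, 0.006]
ft_force: [1.0, -0.4, -0.4]
width: 21.2
grasp_force: 30.0
```

step_arm --targets '[[[-0.1406, -0.1373, 0, 0, 0, -0.846, 0.1], [-0.1406, -0.1373, 0, 0, 0, -0.846, 0.1], [-0.1406, -0.1373, 0, 0, 0, -0.846, 0.1], [-0.1406, -0.1373, 0, 0, 0, -0.846, 0.1], [-0.1406, -0.1373, 0, 0, 0, -0.846, 0.1]]]'

```text
t: 72.97
ee_pos: [599.0, 111.0, 264.7]
orientation: [-2.645, -1.695, 0.0]
ft_force: [-0.0, -0.7, -0.1]
width: 21.4
grasp_force: 30.0
```

step_arm --targets '[[[-0.1406, -0.1373, 0, 0, 0, -0.846, 0.1], [-0.1406, -0.1373, 0, 0, 0, -0.846, 0.1], [-0.1406, -0.1373, 0, 0, 0, -0.846, 0.1], [-0.1406, -0.1373, 0, 0, 0, -0.846, 0.1], [-0.1406, -0.1373, 0, 0, 0, -0.846, 0.1]]]'

```text
t: 73.6
ee_pos: [563.9, 76.7, 264.7]
orientation: [-2.866, -1.288, 0.0]
ft_force: [0.4, 0.1, -0.5]
width: 21.4
grasp_force: 30.0
```

step_arm --targets '[[[-0.1406, -0.1373, 0, 0, 0, -0.846, 0.1], [-0.1406, -0.1373, 0, 0, 0, -0.846, 0.1], [-0.1406, -0.1373, 0, 0, 0, -0.846, 0.1], [-0.1406, -0.1373, 0, 0, 0, -0.846, 0.1], [-0.1406, -0.1373, 0, 0, 0, -0.846, 0.1]]]'

```text
t: 74.22
ee_pos: [528.8, 42.3, 264.8]
orientation: [3.024, 0.852, 0.0]
ft_force: [-0.9, 0.2, -0.7]
width: 21.9
grasp_force: 30.0
```

step_arm --targets '[[[-0.1406, -0.1373, 0, 0, 0, -0.846, 0.1], [-0.1406, -0.1373, 0, 0, 0, -0.846, 0.1], [-0.1406, -0.1373, 0, 0, 0, -0.846, 0.1], [-0.1406, -0.1373, 0, 0, 0, -0.846, 0.1], [-0.1406, -0.1373, 0, 0, 0, -0.846, 0.1]]]'

```text
t: 74.85
ee_pos: [493.6, 8.0, 264.8]
orientation: [3.116, 0.398, 0.0]
ft_force: [0.8, -0.4, -1.3]
width: 21.4
grasp_force: 30.0
```

step_arm --targets '[[[-0.1406, -0.1373, 0, 0, 0, -0.846, 0.1], [-0.1406, -0.1373, 0, 0, 0, -0.846, 0.1], [-0.1406, -0.1373, 0, 0, 0, -0.846, 0.1], [-0.1406, -0.1373, 0, 0, 0, -0.846, 0.1], [-0.1406, -0.1373, 0, 0, 0, -0.846, 0.1]]]'

```text
t: 75.47
ee_pos: [458.5, -26.3, 264.8]
orientation: [3.141, -0.065, 0.0]
ft_force: [0.9, -0.7, -1.0]
width: 21.4
grasp_force: 30.0
```

```bash
python3 st.py 458.7 -26 213 -92; python3 -c "
from h import *
d=snap('side','s18')
cv2.imwrite('pics/c12.png',cv2.resize(d['pixels'][110:260,170:370][:,:,::-1],(800,600),interpolation=cv2.INTER_CUBIC))
[print(*w) for w in swedges(d)]"
```

```text
t 75.47 tcp [458.5 -26.3 264.8] phi -92.4 z [ 0. -0. -1.] F [ 0.9 -0.7 -1. ] w 21.4 g 30.0
need fractions [ 0.003  0.006 -1.037]
turn rows 0.09 per half turn 45
[691.  142.8] 6.9 [ 21. 139.]
```

View pics/c12.png

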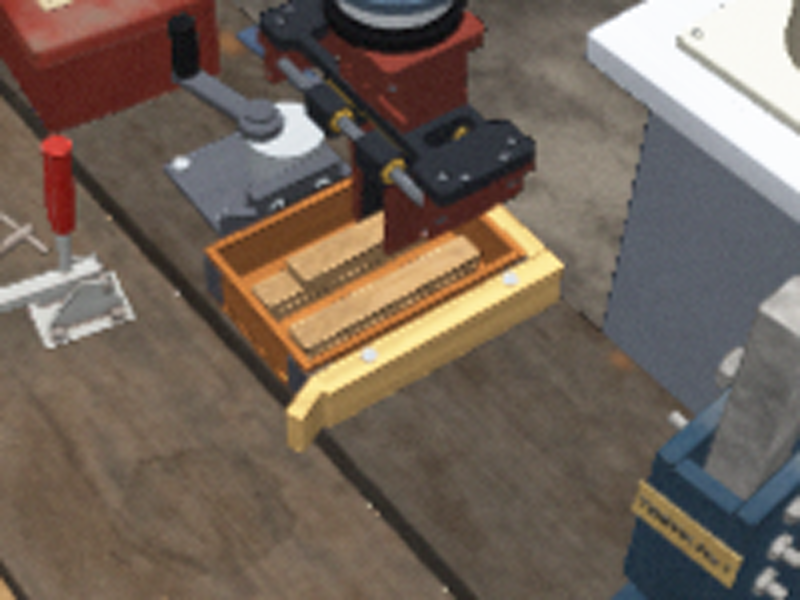

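The stacks look tidy, with the fifth wedge held over the left column. I'll place it and go for the sixth.

step_arm --targets '[[[0, 0, -0.5, 0, 0, 0.09, 0.1], [0, 0, -0.35, 0, 0, 0, 0.1], [0, 0, -0.15, 0, 0, 0, 0.1], [0, 0, -0.05, 0, 0, 0, 0.1], [0, 0, 0, 0, 0, 0, 0.1]]]'

```text
t: 76.15
ee_pos: [459.0, -26.0, 212.4]
orientation: [3.141, -0.052, 0.001]
ft_force: [0.7, -0.1, -0.1]
width: 21.4
grasp_force: 30.0
```

step_arm --targets '[[[0, 0, 0, 0, 0, 0, 0.31], [0, 0, 0, 0, 0, 0, 0.31], [0, 0, 0.1, 0, 0, 0, 0.31], [0, 0, 0.35, 0, 0, 0, 0.31], [0, 0, 0.6, 0, 0, 0, 0.31]]]'

```text
t: 76.78
ee_pos: [458.4, -26.0, 264.9]
orientation: [-3.141, 0.052, 0.003]
ft_force: [-0.2, -0.9, 1.0]
width: 27.0
grasp_force: 0.0
```

step_arm --targets '[[[0.1853, 0.1334, 0, 0, 0, 0.988, 0.5], [0.1853, 0.1334, 0, 0, 0, 0.988, 0.5], [0.1853, 0.1334, 0, 0, 0, 0.988, 0.5], [0.1853, 0.1334, 0, 0, 0, 0.988, 0.5], [0.1853, 0.1334, 0, 0, 0, 0.988, 0.5]]]'

```text
t: 77.4
ee_pos: [505.4, 7.5, 265.1]
orientation: [3.103, 0.491, 0.0]
ft_force: [0.3, 0.2, 0.9]
width: 44.1
grasp_force: 0.0
```

step_arm --targets '[[[0.1853, 0.1334, 0, 0, 0, 0.988, 0.5], [0.1853, 0.1334, 0, 0, 0, 0.988, 0.5], [0.1853, 0.1334, 0, 0, 0, 0.988, 0.5], [0.1853, 0.1334, 0, 0, 0, 0.988, 0.5], [0.1853, 0.1334, 0, 0, 0, 0.988, 0.5]]]'

```text
t: 78.03
ee_pos: [551.7, 40.8, 265.1]
orientation: [2.973, 1.016, 0.0]
ft_force: [0.8, -0.0, -0.1]
width: 44.2
grasp_force: 0.0
```

step_arm --targets '[[[0.1853, 0.1334, 0, 0, 0, 0.988, 0.5], [0.1853, 0.1334, 0, 0, 0, 0.988, 0.5], [0.1853, 0.1334, 0, 0, 0, 0.988, 0.5], [0.1853, 0.1334, 0, 0, 0, 0.988, 0.5], [0.1853, 0.1334, 0, 0, 0, 0.988, 0.5]]]'

```text
t: 78.65
ee_pos: [598.0, 74.2, 265.1]
orientation: [2.754, 1.511, 0.0]
ft_force: [-0.7, -0.1, 0.4]
width: 43.9
grasp_force: 0.0
```

step_arm --targets '[[[0.1853, 0.1334, 0, 0, 0, 0.988, 0.5], [0.1853, 0.1334, 0, 0, 0, 0.988, 0.5], [0.1853, 0.1334, 0, 0, 0, 0.988, 0.5], [0.1853, 0.1334, 0, 0, 0, 0.988, 0.5], [0.1853, 0.1334, 0, 0, 0, 0.988, 0.5]]]'

```text
t: 79.28
ee_pos: [644.3, 107.5, 265.0]
orientation: [-2.454, -1.962, 0.0]
ft_force: [-0.6, -0.7, -0.2]
width: 43.9
grasp_force: 0.0
```

step_arm --targets '[[[0.1853, 0.1334, 0, 0, 0, 0.988, 0.5], [0.1853, 0.1334, 0, 0, 0, 0.988, 0.5], [0.1853, 0.1334, 0, 0, 0, 0.988, 0.5], [0.1853, 0.1334, 0, 0, 0, 0.988, 0.5], [0.1853, 0.1334, 0, 0, 0, 0.988, 0.5]]]'

```text
t: 79.9
ee_pos: [690.6, 140.8, 265.0]
orientation: [-2.081, -2.353, 0.0]
ft_force: [-0.1, -0.3, 0.4]
width: 43.9
grasp_force: 0.0
```

```bash
python3 st.py 690 140.8 185 6.8; python3 -c "
from h import *
d=snap('side','s19')
[print(*w) for w in swedges(d)]"
```

```text
t 79.9 tcp [690.6 140.8 265. ] phi 7.0 z [-0. -0. -1.] F [-0.1 -0.3  0.4] w 43.9 g 0.0
need fractions [-1.1e-02 -1.0e-03 -1.6e+00]
turn rows -0.06 per half turn 45
[688. 164.] 5.3 [21. 94.]
```

step_arm --targets '[[[-0.01, 0, -0.6, 0, 0, 0, 0.5], [0, 0, -0.6, 0, 0, 0, 0.5], [0, 0, -0.3, 0, 0, 0, 0.5], [0, 0, -0.1, 0, 0, 0, 0.5], [0, 0, 0, 0, 0, 0, 0.2]]]'

```text
t: 80.58
ee_pos: [690.2, 140.7, 185.2]
orientation: [2.084, 2.351, 0.001]
ft_force: [-0.9, -0.4, 0.4]
width: 37.2
grasp_force: 0.0
```

step_arm --targets '[[[0, 0, 0, 0, 0, 0, 0.1], [0, 0, 0, 0, 0, 0, 0.1], [0, 0, 0, 0, 0, 0, 0.1], [0, 0, 0.6, 0, 0, 0, 0.1], [0, 0, 1, 0, 0, 0, 0.1]]]'

```text
t: 81.2
ee_pos: [689.0, 140.5, 263.5]
orientation: [-2.082, -2.349, 0.006]
ft_force: [1.0, 0.4, -0.8]
width: 21.7
grasp_force: 30.0
```

step_arm --targets '[[[-0.1866, -0.167, 0, 0, 0, -0.99, 0.1], [-0.1866, -0.167, 0, 0, 0, -0.99, 0.1], [-0.1866, -0.167, 0, 0, 0, -0.99, 0.1], [-0.1866, -0.167, 0, 0, 0, -0.99, 0.1], [-0.1866, -0.167, 0, 0, 0, -0.99, 0.1]]]'

```text
t: 81.82
ee_pos: [642.8, 98.7, 264.7]
orientation: [-2.459, -1.955, 0.0]
ft_force: [-0.3, 0.1, -0.0]
width: 21.6
grasp_force: 30.0
```

step_arm --targets '[[[-0.1866, -0.167, 0, 0, 0, -0.99, 0.1], [-0.1866, -0.167, 0, 0, 0, -0.99, 0.1], [-0.1866, -0.167, 0, 0, 0, -0.99, 0.1], [-0.1866, -0.167, 0, 0, 0, -0.99, 0.1], [-0.1866, -0.167, 0, 0, 0, -0.99, 0.1]]]'

```text
t: 82.45
ee_pos: [596.2, 56.9, 264.8]
orientation: [2.759, 1.503, 0.0]
ft_force: [0.6, -0.2, -0.1]
width: 21.4
grasp_force: 30.0
```

step_arm --targets '[[[-0.1866, -0.167, 0, 0, 0, -0.99, 0.1], [-0.1866, -0.167, 0, 0, 0, -0.99, 0.1], [-0.1866, -0.167, 0, 0, 0, -0.99, 0.1], [-0.1866, -0.167, 0, 0, 0, -0.99, 0.1], [-0.1866, -0.167, 0, 0, 0, -0.99, 0.1]]]'

```text
t: 83.08
ee_pos: [549.6, 15.2, 264.8]
orientation: [2.976, 1.007, 0.0]
ft_force: [-0.5, -0.3, -0.5]
width: 21.6
grasp_force: 30.0
```

step_arm --targets '[[[-0.1866, -0.167, 0, 0, 0, -0.99, 0.1], [-0.1866, -0.167, 0, 0, 0, -0.99, 0.1], [-0.1866, -0.167, 0, 0, 0, -0.99, 0.1], [-0.1866, -0.167, 0, 0, 0, -0.99, 0.1], [-0.1866, -0.167, 0, 0, 0, -0.99, 0.1]]]'

```text
t: 83.7
ee_pos: [503.0, -26.6, 264.8]
orientation: [3.105, 0.48, 0.0]
ft_force: [0.6, -0.3, -0.8]
width: 21.6
grasp_force: 30.0
```

step_arm --targets '[[[-0.1866, -0.167, 0, 0, 0, -0.99, 0.1], [-0.1866, -0.167, 0, 0, 0, -0.99, 0.1], [-0.1866, -0.167, 0, 0, 0, -0.99, 0.1], [-0.1866, -0.167, 0, 0, 0, -0.99, 0.1], [-0.1866, -0.167, 0, 0, 0, -0.99, 0.1]]]'

```text
t: 84.32
ee_pos: [456.3, -68.3, 264.8]
orientation: [3.141, -0.061, 0.001]
ft_force: [0.7, -0.7, 0.1]
width: 21.7
grasp_force: 30.0
```

```bash
python3 st.py 457.3 -68 213 -92; python3 -c "
from h import *
d=snap('side','s20')
[print(*w) for w in swedges(d)]"
```

```text
t 84.33 tcp [456.3 -68.3 264.8] phi -92.2 z [ 0. -0. -1.] F [ 0.7 -0.7  0.1] w 21.7 g 30.0
need fractions [ 0.019  0.007 -1.037]
turn rows 0.06 per half turn 45
```

Next I'll place it, lift and withdraw, then check everything in the top view.

step_arm --targets '[[[0.02, 0, -0.5, 0, 0, 0.06, 0.1], [0, 0, -0.35, 0, 0, 0, 0.1], [0, 0, -0.15, 0, 0, 0, 0.1], [0, 0, -0.05, 0, 0, 0, 0.1], [0, 0, 0, 0, 0, 0, 0.1]]]'

```text
t: 85.0
ee_pos: [457.9, -68.1, 212.5]
orientation: [3.141, -0.05, 0.001]
ft_force: [0.2, -0.3, -0.3]
width: 21.3
grasp_force: 30.0
```

step_arm --targets '[[[0, 0, 0, 0, 0, 0, 0.31], [0, 0, 0, 0, 0, 0, 0.31], [0, 0, 0.1, 0, 0, 0, 0.31], [0, 0, 0.6, 0, 0, 0, 0.31], [0, 0, 1, 0, 0, 0, 0.31]]]'

```text
t: 85.62
ee_pos: [457.1, -68.0, 297.4]
orientation: [-3.141, 0.051, 0.005]
ft_force: [0.4, 0.8, 0.1]
width: 27.4
grasp_force: 0.0
```

step_arm --targets '[[[0, 0, 1, 0, 0, 0, 0.31], [0, -0.8, 1, 0, 0, 0, 0.31], [0, -1, 0, 0, 0, 0, 0.31], [0, -1, 0, 0, 0, 0, 0.31], [0, -1, 0, 0, 0, 0, 0.31]]]'

```text
t: 86.25
ee_pos: [457.3, -258.6, 396.8]
orientation: [3.141, -0.051, 0.001]
ft_force: [0.6, -0.3, 0.6]
width: 27.5
grasp_force: 0.0
```

step_arm --targets '[[[0, -1, 0, 0, 0, 0, 0.31], [0, -1, 0, 0, 0, 0, 0.31], [0, -1, 0, 0, 0, 0, 0.31], [0, -1, 0, 0, 0, 0, 0.31], [0, 0, 0, 0, 0, 0, 0.31]]]'

```text
t: 86.88
ee_pos: [457.0, -459.9, 396.1]
orientation: [3.14, -0.056, 0.001]
ft_force: [0.0, 0.4, 0.5]
width: 27.2
grasp_force: 0.0
```

```bash
python3 st.py
python3 - <<'E'
from h import *
d=snap('top','t5');s=snap('side','s21')
a=cv2.resize(d['pixels'][165:257,240:350][:,:,::-1],(400,335),interpolation=cv2.INTER_CUBIC)
b=cv2.resize(s['pixels'][110:236,170:320][:,:,::-1],(400,335),interpolation=cv2.INTER_CUBIC)
cv2.imwrite('pics/c13.png',np.hstack([a,b]))
e=np.load('pics/t4.npz')['p'];g=d['pixels'].astype(float).mean(2);g0=e.astype(float).mean(2)
for v in(211,217,223): print(v,g[v,294:308].round().astype(int),g0[v,294:308].round().astype(int))
e0=np.load('pics/top0.npz')['p'].astype(int)
df=np.abs(d['pixels'].astype(int)-e0).max(2)
print('can',(df[145:180,155:190]>30).sum(),'chisel',(df[238:250,305:365]>30).sum())
E
```

```text
t 86.88 tcp [ 457.  -459.9  396.1] phi -92.0 z [ 0.001 -0.001 -1.   ] F [0.  0.4 0.5] w 27.2 g 0.0
211 [ 99  99 138  67  69  98 209 224 235 115 141 139 137 136] [ 96  98 136  66  67  96 206 222 233 113 138 137 134 134]
217 [ 88 124 144  72  68  69  83  97  80  88 141 138 135 133] [ 86 122 142  70  67  67  82  95  79  87 139 135 132 131]
223 [ 89 128 143  67  67 103 223 205 217  93 141 135 136 150] [ 87 125 140  66  67 101 221 201 213  91 138 133 134 147]
can 0 chisel 0
```

View pics/c13.png

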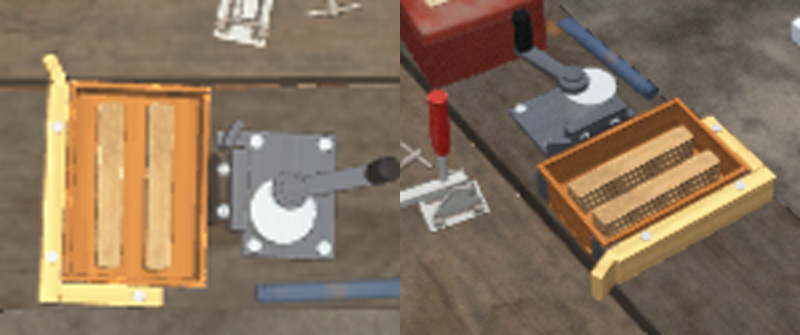

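Six wedges are stacked in two columns of three, below the rim. The tray is home, the lever and pad are unchanged, and the oil can and chisel haven't moved.

```bash
python3 -c "
from h import *
print(ctrl.close_job())"
```

```text
the job is handed in; nothing more can be done
None
```

The job is handed in: the tray is home against stop and fence, the cam pad is pressed in about 6.6 mm (estimated from the pictures), all six wedges lie in the tray below the rim, and the oil can and chisel did not move; the hand-in call returned no verdict.

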